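# Load a texture-roller arbor with its pattern sleeves using the feed lever

## Task

Load the roller arbor in the green loader: take the terracotta dotted sleeve from the rack, lay it on the two rails in front of the arbor tip, swing the red-knobbed feed lever right to its stop so that it slides the sleeve onto the arbor, and let the lever spring all the way back. Then lay the blue ribbed sleeve on the rails and swing the lever to its stop again, so that the dotted sleeve ends fully home against the shoulder with the ribbed one pushed up tight behind it, and let the lever spring back. Leave the white sleeve in the rack and do not disturb the cup, the jar or the tile.

Things in the scene. Friction and masses are not known exactly. Their poses are not given: they have to be found in the camera images.
- loader: green fixed loading jig, base plate 235 x 100 x 12 mm, with a side plate to the lever pivot. Origin on the bench under the arbor tip; x runs along the arbor from tip to shoulder, z up, the lever's pivot lies on the -y side. The shoulder is the face, at x = 98 mm, of an upright green wall 92 mm wide with its top at z = 102 mm
- bay (a point): where a sleeve's centre goes when it is laid on the rails ready for feeding: in line with the arbor, 65 mm in front of its tip, z = 60 mm; axes as the loader's. The rails are two 12 mm steel rods, 54 mm between centres, tops at z = 39 mm, from loader x = -104 to 98 mm; a sleeve lying on them has its bore in line with the arbor
- arbor_tip (a point): centre of the tip of the fixed steel arbor: 30 mm diameter, 98 mm long to the shoulder, tip coned over 10 mm, axis 60 mm above the bench; axes as the loader's. With both sleeves home the dotted one's centre is 73 mm and the ribbed one's 23 mm along x from here
- lever_pivot (a point): point on the lever's vertical pivot axis (loader x = -13, y = -150 mm) at the height of the arm, z = 107 mm
- lever_knob (a point): middle of the upright red knob (22 mm diameter, z = 116 to 166 mm, free all round) at the lever's end, 150 mm from the pivot; seen from above it is swung clockwise about the pivot. Under the arm (z = 102 to 112 mm), straight below the knob, hangs a white roller (22 mm diameter, z = 44 to 98 mm) that pushes the sleeve's rear face
- feed_lever (a joint): angle of the feed lever, rad: 0 at rest (arm nearly parallel to the arbor, beside the rails), 1.396 at its stop (arm square across the rails, roller just in front of the arbor tip). A spring returns it to 0; it takes up to about 8 N at the knob
- dotted_sleeve: terracotta-red sleeve with raised dots, a tube 64 mm in outer diameter, 36 mm in bore and 50 mm long, 0.2 kg; origin at its centre, x along its bore
- ribbed_sleeve: blue sleeve with lengthwise ribs; same sizes and axes
- plain_sleeve: plain white plaster sleeve, the spare; same sizes and axes; stays in the rack
- rack: fixed wooden rack, board 70 x 268 x 14 mm, with three rod cradles at y = -90, 0 and 90 mm in which the sleeves lie along its x axis, centres 47 mm above the bench; origin at the centre of its underside
- cup: loose small clay cup, 66 mm wide, 52 mm high; origin at its foot; bystander
- jar: loose glaze jar with dark lid, 65 mm wide, 91 mm high; origin at its foot; bystander
- tile: loose L-shaped test tile, 38 x 40 x 58 mm; origin at its foot; bystander
Not all that is in view belongs to the job. What is shaped like the dotted_sleeve but pink or yellow is not meant.

How it is judged:
By the outcome, as a careful person would: the job done as asked, in the order asked, and still so for the second after the job is handed in, with the robot touching nothing.
It also fails if it takes over 72 s, if anything falls off the work surface, if the arm or the gripper's body presses on something with over 40 N, if the wrist force passes 120 N, or if a joint passes its speed limit or range.

## Robot

A 7-joint arm with a two-finger parallel gripper is mounted at the origin on a cart in front of the work surface, level with it; the furniture and walls round the work are solid. World frame = base frame: x ahead of the robot, y to its left, z up, the work surface at z = 0. Lengths are in m, angles in rad, forces in N, time in s.
With the tool pointing down it reaches from about 0.4 to 0.85 m from the base axis. Payload 10.4 kg.
Tool frame: the origin (TCP) lies between the finger pads; the fingertips stand manip.tip_extent ahead of it and the grasp point (between the pads) lies 6 mm ahead of it (manip.tip_extent is the distance from the TCP to the fingertips, in m); z points along the fingers, y is the line along which they close (so a half turn about z gives the same grasp; the last joint's range is limited). The gripper opens to 85 mm and grips with 20 to 120 N. Pads are 22 mm wide; open, the fingers measure 114 mm over their backs; the gripper's body (76 mm by 85 mm) begins 54 mm behind the grasp point. The pads swing forward as they close: fully open they stand 13 mm farther back than shut.
Start: joints at [-1.247, 0.332, -0.065, 1.46, 0.022, 1.35, -0.088], TCP at [0.212, 0.588, 0.256] pointing down, gripper open.
Joint ranges: [-2.6, 2.6], [-0.5, 2.12], [-1.47, 1.34], [0.16, 2.42], [-1.27, 4.41], [0.06, 2.06], [-2.6, 2.6]. Speed limits (rad/s): [2.22, 2.22, 2.79, 2.79, 3.14, 3.14, 3.14].

## Interface

Orientations are given as a unit quaternion [x, y, z, w].
In Python, from workcell import get_obs, optics, workorder, manip gives the robot as it stands.
- The arm moves only by the tool jog_arm, never from a script. Its argument "increments" is a list of rows, each a list of 7 numbers: the shift along the tool's x, y, z in m, then the turn, a rotation vector about the tool's x, y, z in rad, then the opening, from -1 (shut) to 1 (fully open). A call has 1 to 5 rows; each row is the pose to reach, as a shift and turn from the pose commanded when the call began, along the tool's axes at that moment; what a row does not reach only later rows make up. A row lasts 1/12 s, in which the tool goes at most 41.7 mm and 7.16 degrees, less where a joint would pass 70% of its speed; a pose out of reach is approached as far as the arm can. A call with a gripper value outside its range is refused whole. The fingers move at their own pace and stop on an object; "grip_force" is the grip in N (left out, the last holds). Time passes only in rows, so rows that repeat a pose let the fingers close. It gives the time, the measured TCP pose, the force, the opening and the grip force at its end, in the units of the state.
- get_obs(): the state, without advancing time (a new reading comes with each control period).
- optics.camera(name): name is "scene" or "top"; returns a dict with "color" (480x640x3 uint8, red, green, blue), "depth" (480x640 float32, m along the optical axis (not along the pixel's ray), 0 where there is no reading), "K" (3x3 intrinsics, pixels), "R" (3x3) and "t" (3): a world point X has camera coordinates R X + t. Camera axes: x right, y down, z forward; pixel columns grow to the right and rows downward; lengths in m; the calibration is good to about 2 mm. A picture is of the moment at which its call begins.
- workorder.hand_in(): hands the job in; it is judged then, once.
The state is a dict: "clock": time; "joint_pos": joint angles; "joint_velocities": joint speeds; "tau": joint torques, N m; "position": TCP position; "ee_rot": TCP orientation; "ft_force": force on the tool from outside, world axes, zero at the start; "torque": the same for the moment, N m; "grip_width": opening from 0.0 (shut) to 1.0 (fully open); "grasp_force": force on a finger pad.
Only numpy, scipy, OpenCV 4.12 (cv2) and the standard library are available. Lean on these libraries where they do the work, as an engineer would, in place of code of your own. Each camera call takes 0.05 s, during which the arm holds its last target. There are 200 camera calls.

## Working session

There is one attempt and no reset: what is moved stays moved. The work goes in short steps, Python scripts to look and compute and a tool call to move; the robot and the scene stay as the last step left them, time stands still between calls to the robot, and variables do not carry over. Pictures are saved under pics/ and viewed, at most 10 in all, crops included, and the job is handed in when it is done.

Besides the shell and the picture viewer there is one more tool, called after "Call:" in YAML: its name, and indented under it one key for each argument. jog_arm: Moves the arm, as the interface text tells. Its arguments: {"type":"object","properties":{"increments":{"type":"array"},"grip_force":{"type":"number"}},"required":["increments"]}

```bash
ls; mkdir -p pics; python3 - <<'E'
from workcell import get_obs, optics, workorder, manip
import cv2, numpy as np
o=get_obs();print({k:np.round(v,3) for k,v in o.items()});print(manip.tip_extent, [a for a in dir(manip) if a[0]!='_'])
for n in("scene","top"):
    c=optics.camera(n);np.savez(f"{n}0.npz",**c)
    cv2.imwrite(f"pics/{n}0.png",c["color"][:,:,::-1]);print(n,c["K"],c["R"],c["t"])
E
```

```text
pics
{'clock': np.float64(0.0), 'joint_pos': array([-1.247,  0.333, -0.065,  1.461,  0.022,  1.35 , -0.089]), 'joint_velocities': array([-0.   ,  0.   ,  0.001,  0.001, -0.   ,  0.001, -0.   ]), 'tau': array([ 1.0000e-03, -6.2546e+01,  4.9000e-02, -3.9160e+01,  1.6000e-02,
        1.0000e-02,  0.0000e+00]), 'position': array([0.212, 0.587, 0.255]), 'ee_rot': array([ 0.173,  0.985, -0.001, -0.   ]), 'ft_force': array([ 0.445, -0.274,  0.826]), 'torque': array([-0.034,  0.04 ,  0.006]), 'grasp_force': np.float64(0.0), 'grip_width': np.float64(0.998)}
0.025 ['MotionError', 'tip_extent']
scene [[510.45904652   0.         321.32132225]
 [  0.         510.45904652 244.56522387]
 [  0.           0.           1.        ]] [[ 0.89410076 -0.44781172  0.00696391]
 [-0.31463814 -0.63912016 -0.70180358]
 [ 0.31872664  0.625292   -0.71233647]] [-0.51278675  0.25849977  1.08901783]
top [[592.72557221   0.         309.84052372]
 [  0.         592.72557221 232.83806486]
 [  0.           0.           1.        ]] [[-0.02274572 -0.99968534  0.01057597]
 [-0.98961949  0.02101266 -0.14216794]
 [ 0.14190098 -0.0136999  -0.98978605]] [0.0139205  0.5883899  1.58856068]
```

View pics/scene0.png

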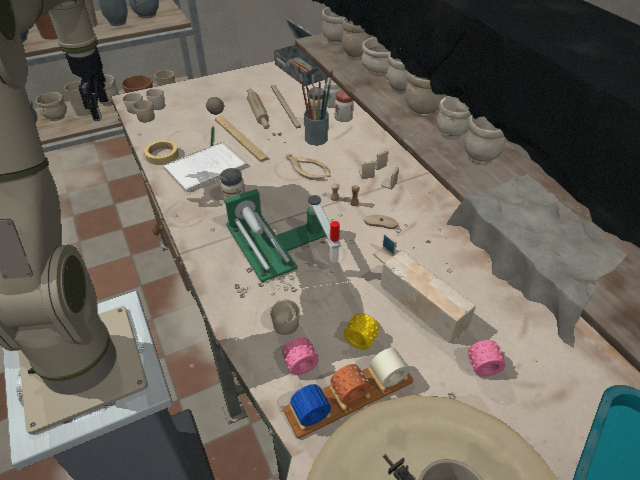

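View pics/top0.png

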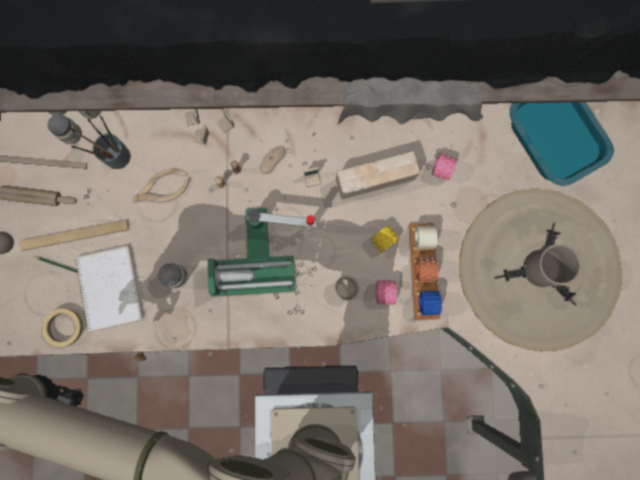

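The scene view shows the loader at about (262,235) with the red knob at (335,232). The rack is at (350,395), with blue at (310,403), dotted at (350,383) and white at (390,366). In the top view, the arbor tip points right at about (255,277), the knob is at (311,220), and the rack sleeves are at (430,302), (427,268) and (426,237).

```bash
cat > h.py <<'E'
import numpy as np, cv2
from scipy.spatial.transform import Rotation as Rot
def cloud(c):
    d=c["depth"];v,u=np.indices(d.shape);K=c["K"]
    P=np.stack([(u-K[0,2])/K[0,0]*d,(v-K[1,2])/K[1,1]*d,d],-1)
    X=(P-c["t"])@c["R"]; X[d<=0]=np.nan
    return X
def proj(c,X):
    p=(c["R"]@np.asarray(X,float).T).T+c["t"];p=p@c["K"].T;return p[:,:2]/p[:,2:]
def hsv(c): return cv2.cvtColor(c["color"],cv2.COLOR_RGB2HSV).astype(int)
def rng(H,h0,h1,s0,v0=40): return (H[...,0]>=h0)&(H[...,0]<=h1)&(H[...,1]>=s0)&(H[...,2]>=v0)
E
python3 - <<'E'
from h import *
for n in("scene","top"):
    c=np.load(n+"0.npz");X=cloud(c);H=hsv(c)
    ok=np.isfinite(X[...,0])&(X[...,2]>-.01)&(X[...,2]<.2)
    print("==",n)
    def show(l,m):
        P=X[m&ok]
        if len(P)<5: print(l,len(P));return
        r=cv2.minAreaRect(P[:,:2].astype(np.float32)*1000)
        print(l,len(P),"med",np.round(np.median(P,0),4),"p2",np.round(np.percentile(P,3,0),3),"p98",np.round(np.percentile(P,97,0),3),"rect",np.round(r[0],1),np.round(r[1],1),round(r[2],1))
    x,y,z=X[...,0],X[...,1],X[...,2]
    R=(y<-.1)&(y>-.45)&(x>.3)&(x<.8)
    L=(y>-.1)&(y<.3)&(x>.3)&(x<.8)
    show("blue",rng(H,105,125,150)&R)
    show("blue top",rng(H,105,125,150)&R&(z>.07))
    show("orange",rng(H,3,13,120)&R&(z>.03))
    show("orange top",rng(H,3,13,120)&R&(z>.07))
    g=rng(H,60,90,80,20)&L
    show("green",g)
    show("plate",g&(z<.018)&(z>.006))
    show("wall",g&(z>.094)&(z<.11))
    show("red knob",(rng(H,0,4,200,100)|rng(H,176,180,200,100))&L)
    show("rack",rng(H,8,22,80)&R&(z>.008)&(z<.02))
E
python3 - <<'E'
import sys;sys.path.insert(0,'.')
import numpy as np,cv2
a=np.load('top0.npz')["color"][180:330,190:460,::-1]
b=np.load('scene0.npz')["color"][180:440,210:430,::-1]
a=cv2.resize(a,(540,300));b=cv2.resize(b,(508,600))
a=cv2.resize(a,(800,444),interpolation=2)
cv2.imwrite('pics/c_top.png',a);cv2.imwrite('pics/c_sc.png',b)
E
```

```text
== scene
blue 1123 med [ 0.3847 -0.3303  0.0698] p2 [ 0.358 -0.345  0.027] p98 [ 0.414 -0.298  0.08 ] rect [ 387.6 -320.3] [62.2 50.8] 0.7
blue top 556 med [ 0.3874 -0.322   0.0764] p2 [ 0.369 -0.344  0.07 ] p98 [ 0.409 -0.298  0.08 ] rect [ 389.1 -320.5] [49.8 50.4] 2.4
orange 907 med [ 0.47   -0.3238  0.0702] p2 [ 0.447 -0.34   0.031] p98 [ 0.504 -0.292  0.08 ] rect [ 479.5 -315. ] [69.1 51.3] 0.8
orange top 458 med [ 0.4759 -0.3176  0.0761] p2 [ 0.458 -0.339  0.071] p98 [ 0.498 -0.292  0.08 ] rect [ 476.3 -315.2] [48.8 50.1] 1.4
green 2951 med [0.4897 0.1425 0.013 ] p2 [0.427 0.048 0.007] p98 [0.624 0.26  0.101] rect [535. 161.] [219.  231.5] 1.9
plate 2096 med [0.4877 0.133  0.012 ] p2 [0.427 0.048 0.008] p98 [0.616 0.245 0.016] rect [535. 161.] [219.  231.5] 1.9
wall 200 med [0.4681 0.2573 0.101 ] p2 [0.428 0.251 0.095] p98 [0.512 0.269 0.106] rect [470.9 259.9] [89.4 20.7] 1.7
red knob 143 med [ 0.6027 -0.0076  0.1501] p2 [ 0.596 -0.012  0.123] p98 [0.611 0.005 0.168] rect [605.3  -1.3] [21.5 16.7] 69.2
rack 1447 med [ 0.447  -0.3411  0.0136] p2 [ 0.347 -0.351  0.009] p98 [ 0.5
[... 399 characters left out ...]
[ 0.507 -0.287  0.084] rect [ 526.2 -311.1] [155.6  52.1] 0.7
orange top 239 med [ 0.4792 -0.3093  0.0764] p2 [ 0.46  -0.335  0.071] p98 [ 0.501 -0.288  0.084] rect [ 481.6 -312.2] [50.6 51.1] 0.9
green 1966 med [0.4989 0.1433 0.0135] p2 [0.431 0.057 0.006] p98 [0.615 0.265 0.104] rect [546.4 164.8] [233.3 225.5] 2.2
plate 1484 med [0.5001 0.1372 0.0125] p2 [0.432 0.055 0.007] p98 [0.612 0.229 0.017] rect [546.7 157. ] [233.3 209.9] 2.2
wall 173 med [0.4684 0.2623 0.1027] p2 [0.432 0.255 0.097] p98 [0.511 0.268 0.109] rect [471.3 262.7] [84.5 14.5] 3.4
red knob 4
rack 704 med [ 0.4524 -0.2946  0.0143] p2 [ 0.352 -0.346  0.009] p98 [ 0.611 -0.28   0.019] rect [ 480.2 -292. ] [267.3 116.1] 2.7
```

View pics/c_top.png

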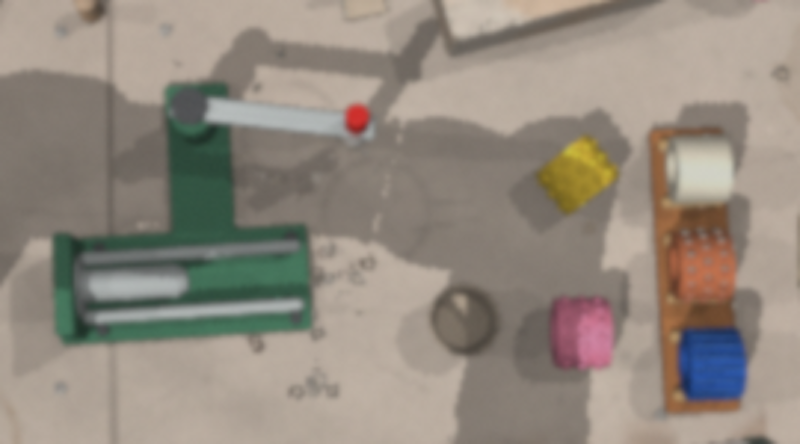

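View pics/c_sc.png

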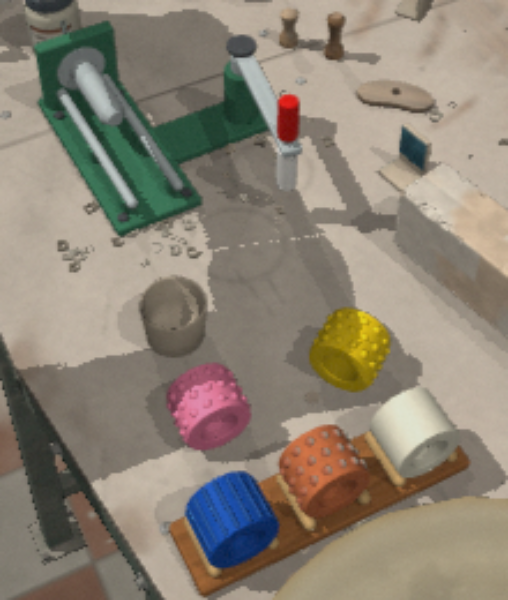

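The crops confirm the layout. In the rack, from the robot outward, the order is blue, dotted, white. The lever is at rest, with its roller under the knob. The cup stands between the loader and the pink decoy, so I'll carry the sleeves over it.

```bash
cat >> h.py <<'E'
def plan(p,psi,wps,pr=True):
    """p pos, psi yaw of tool y (deg), tool down. wps: list of (x,y,z,psi,nrows,grip). prints 5-row calls"""
    rows=[];q=np.array(p,float);a=psi
    for x,y,z,b,n,g in wps:
        t=np.array([x,y,z])
        for i in range(1,n+1): rows.append((q+(t-q)*i/n,a+(b-a)*i/n,g))
        q,a=t,b
    p0,a0=np.array(p,float),psi
    for k in range(0,len(rows),5):
        c=rows[k:k+5];r=np.radians(a0)
        yt=np.array([np.cos(r),np.sin(r),0]);zt=np.array([0,0,-1.]);xt=np.cross(yt,zt)
        out=[[round(float((w-p0)@e),4) for e in(xt,yt,zt)]+[0,0,round(float(-np.radians(b-a0)),3),g] for w,b,g in c]
        print(str(out).replace(" ",""))
        # exact rounded end becomes the next start
        e=out[-1];p0=p0+e[0]*xt+e[1]*yt+e[2]*zt;a0=a0-np.degrees(e[5])
    print("end",np.round(p0,4),round(a0,2))
def pose(o):
    R=Rot.from_quat(o["ee_rot"]).as_matrix()
    return np.array(o["position"]),float(np.degrees(np.arctan2(R[1,1],R[0,1]))),R
E
python3 - <<'E'
from h import *
from workcell import get_obs
from scipy.optimize import least_squares
for n in("scene","top"):
    c=np.load(n+"0.npz");X=cloud(c);H=hsv(c);x,y,z=np.moveaxis(X,-1,0)
    L=(y>.03)&(y<.29)&(x>.41)&(x<.53)
    grey=(H[...,1]<70)&L&(H[...,2]>70)
    for lab,(a,b) in {"far rail":(.48,.53),"near rail":(.41,.46)}.items():
        m=grey&(z>.028)&(z<.046)&(x>a)&(x<b)&(y<.24)
        P=X[m]
        if len(P)>20:
            k=np.polyfit(P[:,1],P[:,0],1);print(n,lab,len(P),"yaw",round(np.degrees(-k[0]),2),"x@y=.155",round(np.polyval(k,.155),4),"z",np.round(np.percentile(P[:,2],[50,95]),4),"y",np.round(np.percentile(P[:,1],[1,99]),3))
    m=grey&(z>.06)&(z<.085)&(y<.25);P=X[m];k=np.polyfit(P[:,1],P[:,0],1)
    print(n,"arbor",len(P),np.round(-np.degrees(k[0]),2),round(np.polyval(k,.155),4),np.round(np.percentile(P,[1,50,99],0),3).tolist())
    m=(H[...,0]>60)&(H[...,0]<90)&(H[...,1]>80)&L&(z>.04)&(z<.09);P=X[m]
    print(n,"wall face y",np.round(np.percentile(P[:,1],[5,50,95]),4) if len(P) else 0)
    m=((H[...,0]<6)|(H[...,0]>174))&(H[...,1]>150)&(z>.1)&(y>-.06)&(y<.05)&(x>.5);P=X[m]
    print(n,"knob",len(P),np.round(np.percentile(P,[3,50,97],0),4).tolist(), "ztop part",np.round(np.mean(P[P[:,2]>.155],0),4))
    m=(H[...,2]<90)&(z>.09)&(z<.16)&(x>.58)&(x<.68)&(y>.08)&(y<.2);P=X[m]
    print(n,"pivotcap",len(P),np.round(np.percentile(P,[3,50,97],0),3).tolist())
p,s,R=pose(get_obs());print(p,s);
plan(p,s,[(.50,.20,.24,32,12,1),(.479,-.3135,.19,1.2,13,0.75)])
E
```

```text
scene far rail 221 yaw 1.58 x@y=.155 0.5023 z [0.038  0.0416] y [0.053 0.235]
scene near rail 260 yaw 2.34 x@y=.155 0.4481 z [0.0379 0.0413] y [0.051 0.236]
scene arbor 338 4.11 0.4745 [[0.446, 0.154, 0.061], [0.471, 0.2, 0.072], [0.49, 0.25, 0.079]]
scene wall face y [0.2494 0.2543 0.2592]
scene knob 160 [[0.596, -0.0116, 0.1222], [0.6025, -0.0067, 0.1483], [0.6119, 0.0057, 0.168]] ztop part [ 0.6044 -0.0032  0.1635]
scene pivotcap 95 [[0.611, 0.133, 0.112], [0.624, 0.144, 0.118], [0.637, 0.16, 0.122]]
top far rail 299 yaw 2.43 x@y=.155 0.5049 z [0.0381 0.0441] y [0.057 0.237]
top near rail 293 yaw 1.96 x@y=.155 0.451 z [0.0381 0.0437] y [0.058 0.238]
top arbor 369 2.48 0.4778 [[0.462, 0.159, 0.062], [0.475, 0.204, 0.073], [0.491, 0.249, 0.083]]
top wall face y [0.2534 0.2567 0.2628]
top knob 46 [[0.5978, -0.0062, 0.1545], [0.605, 0.0014, 0.166], [0.6136, 0.0092, 0.1712]] ztop part [0.6056 0.0012 0.1659]
top pivotcap 104 [[0.614, 0.137, 0.109], [0.628, 0.15, 0.118], [0.642, 0.161, 0.125]]
[0.21235515 0.5874826  0.25560197] 70.12622671273795
[[-0.0335,-0.0222,0.0013,0,0,0.055,1],[-0.
[... 258 characters left out ...]
.1533,-0.0488,0.0052,0,0,0.222,1],[-0.1916,-0.061,0.0065,0,0,0.278,1]]
[[-0.0402,-0.0012,0.0013,0,0,0.055,1],[-0.0804,-0.0025,0.0026,0,0,0.11,1],[-0.1104,-0.0282,0.0064,0,0,0.152,0.75],[-0.1404,-0.054,0.0103,0,0,0.193,0.75],[-0.1703,-0.0797,0.0141,0,0,0.234,0.75]]
[[-0.0352,-0.0181,0.0039,0,0,0.042,0.75],[-0.0703,-0.0363,0.0077,0,0,0.083,0.75],[-0.1055,-0.0544,0.0116,0,0,0.125,0.75],[-0.1406,-0.0725,0.0154,0,0,0.166,0.75],[-0.1758,-0.0906,0.0193,0,0,0.207,0.75]]
[[-0.0381,-0.0105,0.0038,0,0,0.042,0.75],[-0.0762,-0.021,0.0077,0,0,0.083,0.75],[-0.1143,-0.0315,0.0115,0,0,0.124,0.75],[-0.1524,-0.042,0.0154,0,0,0.166,0.75],[-0.1905,-0.0525,0.0192,0,0,0.207,0.75]]
end [ 0.479  -0.3135  0.19  ] 1.2
```

Call:
jog_arm:
  increments:
    - [-0.0335,-0.0222,0.0013,0,0,0.055,1]
    - [-0.067,-0.0444,0.0026,0,0,0.111,1]
    - [-0.1006,-0.0667,0.0039,0,0,0.166,1]
    - [-0.1341,-0.0889,0.0052,0,0,0.222,1]
    - [-0.1676,-0.1111,0.0065,0,0,0.277,1]
  grip_force: 40

```text
clock: 0.52
position: [0.333, 0.4245, 0.2495]
ee_rot: [0.308, 0.951, -0.0, -0.0]
ft_force: [2.1, -0.5, 1.1]
grip_width: 1.001
grasp_force: 0.0
```

Direction is right, so I'm continuing to above the dotted sleeve.

Call:
jog_arm:
  increments:
    - [-0.0383,-0.0122,0.0013,0,0,0.056,1]
    - [-0.0766,-0.0244,0.0026,0,0,0.111,1]
    - [-0.115,-0.0366,0.0039,0,0,0.167,1]
    - [-0.1533,-0.0488,0.0052,0,0,0.222,1]
    - [-0.1916,-0.061,0.0065,0,0,0.278,1]

```text
clock: 0.93
position: [0.4528, 0.263, 0.2432]
ee_rot: [0.437, 0.899, -0.0, -0.0]
ft_force: [1.4, 1.0, -0.1]
grip_width: 1.006
grasp_force: 0.0
```

Call:
jog_arm:
  increments:
    - [-0.0402,-0.0012,0.0013,0,0,0.055,1]
    - [-0.0804,-0.0025,0.0026,0,0,0.11,1]
    - [-0.1104,-0.0282,0.0064,0,0,0.152,0.75]
    - [-0.1404,-0.054,0.0103,0,0,0.193,0.75]
    - [-0.1703,-0.0797,0.0141,0,0,0.234,0.75]

```text
clock: 1.35
position: [0.4949, 0.0799, 0.2286]
ee_rot: [0.539, 0.842, -0.0, -0.0]
ft_force: [1.1, -0.2, 0.5]
grip_width: 0.876
grasp_force: 0.0
```

Call:
jog_arm:
  increments:
    - [-0.0352,-0.0181,0.0039,0,0,0.042,0.75]
    - [-0.0703,-0.0363,0.0077,0,0,0.083,0.75]
    - [-0.1055,-0.0544,0.0116,0,0,0.125,0.75]
    - [-0.1406,-0.0725,0.0154,0,0,0.166,0.75]
    - [-0.1758,-0.0906,0.0193,0,0,0.207,0.75]

```text
clock: 1.77
position: [0.4865, -0.1175, 0.2097]
ee_rot: [0.623, 0.782, 0.0, -0.0]
ft_force: [0.8, 1.0, 0.6]
grip_width: 0.877
grasp_force: 0.0
```

Call:
jog_arm:
  increments:
    - [-0.0381,-0.0105,0.0038,0,0,0.042,0.75]
    - [-0.0762,-0.021,0.0077,0,0,0.083,0.75]
    - [-0.1143,-0.0315,0.0115,0,0,0.124,0.75]
    - [-0.1524,-0.042,0.0154,0,0,0.166,0.75]
    - [-0.1905,-0.0525,0.0192,0,0,0.207,0.75]

```text
clock: 2.18
position: [0.4787, -0.3148, 0.1904]
ee_rot: [0.7, 0.714, 0.0, -0.0]
ft_force: [0.7, 0.6, 1.3]
grip_width: 0.878
grasp_force: 0.0
```

Call:
jog_arm:
  increments:
    - [0,0,0,0,0,0,0.75]
    - [0,0,0,0,0,0,0.75]

```text
clock: 2.35
position: [0.4776, -0.3156, 0.19]
ee_rot: [0.701, 0.713, -0.001, -0.0]
ft_force: [-0.2, 1.3, 0.5]
grip_width: 0.874
grasp_force: 0.0
```

```bash
python3 - <<'E'
from h import *
from workcell import get_obs,optics
o=get_obs();p,s,R=pose(o);print(np.round(p,4),round(s,2),np.round(o["joint_pos"],2),o["grip_width"],np.round(R,3).tolist())
a=optics.camera("scene");b=optics.camera("top")
A=cv2.resize(a["color"][260:460,230:450],(400,364));B=cv2.resize(b["color"][200:340,360:480],(400,467))
im=np.zeros((467,800,3),np.uint8);im[:364,:400]=A;im[:,400:]=B
cv2.imwrite("pics/pre.png",im[:,:,::-1])
for n,c in(("sc",a),("top",b)):
    X=cloud(c);H=hsv(c);x,y,z=np.moveaxis(X,-1,0)
    m=rng(H,3,13,120)&(z>.03)&(z<.09)&(y<-.25)&(y>-.36)&(x>.43)&(x<.53);print(n,m.sum(),np.round(np.percentile(X[m],[2,50,98],0),3).tolist())
print(proj(a,[[.479,-.3135,.079]]),proj(b,[[.479,-.3135,.079]]))
E
```

```text
[ 0.4776 -0.3156  0.19  ] 0.93 [-0.12  0.32  0.75  1.72 -0.23  1.19  0.71] 0.8735196297785095 [[-0.016, 1.0, -0.002], [1.0, 0.016, -0.001], [-0.001, -0.002, -1.0]]
sc 908 [[0.447, -0.34, 0.031], [0.47, -0.323, 0.07], [0.505, -0.291, 0.08]]
top 225 [[0.451, -0.32, 0.031], [0.482, -0.295, 0.073], [0.511, -0.287, 0.083]]
[[350.43386137 374.94732429]] [[428.6611109  268.99537871]]
```

View pics/pre.png

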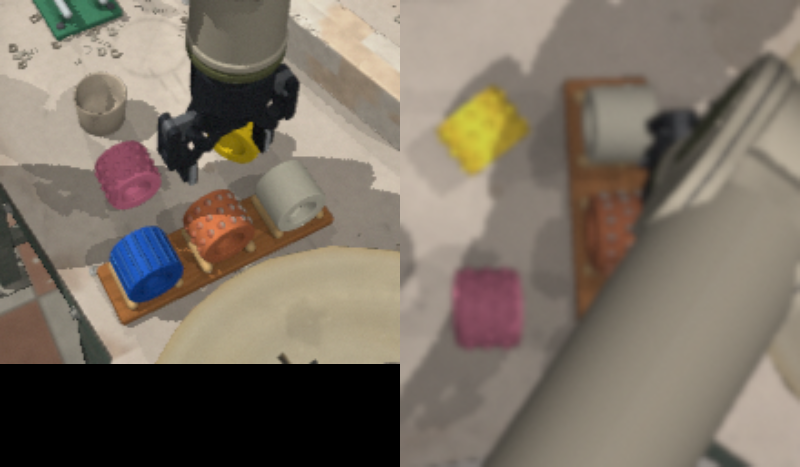

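The view shows the open fingers straight above the dotted sleeve (crop 215,225). I'll descend and grip.

Call:
jog_arm:
  increments:
    - [0.002,0.0015,0.025,0,0,0,0.75]
    - [0.002,0.0015,0.055,0,0,0,0.75]
    - [0.002,0.0015,0.08,0,0,0,0.75]
    - [0.002,0.0015,0.1,0,0,0,0.75]
    - [0.002,0.0015,0.115,0,0,0,0.75]

```text
clock: 2.87
position: [0.4808, -0.3085, 0.0738]
ee_rot: [0.698, 0.716, 0.0, -0.001]
ft_force: [0.1, 0.4, 0.4]
grip_width: 0.878
grasp_force: 0.0
```

Call:
jog_arm:
  increments:
    - [0,0,0.01,0,0,0,0.75]
    - [0,0,0.02,0,0,0,0.75]
    - [0,0,0.02,0,0,0,0.5]
    - [0,0,0.02,0,0,0,0.2]
    - [0,0,0.02,0,0,0,0.2]
  grip_force: 40

```text
clock: 3.28
position: [0.4795, -0.3107, 0.0558]
ee_rot: [0.7, 0.714, -0.0, -0.001]
ft_force: [-5.1, 1.2, 0.9]
grip_width: 0.746
grasp_force: 43.7
```

Call:
jog_arm:
  increments:
    - [0,0,0,0,0,0,0.2]
    - [0,0,0,0,0,0,0.2]
    - [0,0,0,0,0,0,0.2]

```text
clock: 3.53
position: [0.4797, -0.3107, 0.056]
ee_rot: [0.7, 0.715, -0.0, -0.001]
ft_force: [-5.2, 0.6, 1.0]
grip_width: 0.738
grasp_force: 43.7
```

```bash
python3 - <<'E'
from h import *
from workcell import get_obs
p,s,R=pose(get_obs());print(p,s)
plan(p,s,[(p[0],p[1],.08,s,2,.2),(p[0],p[1],.18,s,3,.2),(.479,.094,.18,2.1,14,.2),(.479,.094,.18,2.1,1,.2)])
E
```

```text
[ 0.47972853 -0.31072598  0.05599208] 1.2089105291776387
[[0.0,0.0,-0.012,0,0,-0.0,0.2],[0.0,0.0,-0.024,0,0,-0.0,0.2],[0.0,0.0,-0.0573,0,0,-0.0,0.2],[0.0,0.0,-0.0907,0,0,-0.0,0.2],[0.0,0.0,-0.124,0,0,-0.0,0.2]]
[[0.0289,0.0006,-0.0,0,0,-0.001,0.2],[0.0578,0.0011,-0.0,0,0,-0.002,0.2],[0.0867,0.0017,-0.0,0,0,-0.003,0.2],[0.1156,0.0022,-0.0,0,0,-0.004,0.2],[0.1445,0.0028,-0.0,0,0,-0.006,0.2]]
[[0.0289,0.0007,-0.0,0,0,-0.001,0.2],[0.0578,0.0015,-0.0,0,0,-0.002,0.2],[0.0867,0.0022,-0.0,0,0,-0.003,0.2],[0.1156,0.0029,-0.0,0,0,-0.004,0.2],[0.1445,0.0036,-0.0,0,0,-0.005,0.2]]
[[0.0289,0.0009,-0.0,0,0,-0.001,0.2],[0.0578,0.0018,-0.0,0,0,-0.002,0.2],[0.0867,0.0027,-0.0,0,0,-0.003,0.2],[0.1156,0.0035,-0.0,0,0,-0.005,0.2],[0.1156,0.0035,-0.0,0,0,-0.005,0.2]]
end [0.479 0.094 0.18 ] 2.13
```

Call:
jog_arm:
  increments:
    - [0,0,-0.012,0,0,0,0.2]
    - [0,0,-0.024,0,0,0,0.2]
    - [0,0,-0.057,0,0,0,0.2]
    - [0,0,-0.091,0,0,0,0.2]
    - [0,0,-0.124,0,0,0,0.2]

```text
clock: 3.95
position: [0.4808, -0.3113, 0.1829]
ee_rot: [0.7, 0.714, 0.0, 0.001]
ft_force: [1.1, 0.3, -1.5]
grip_width: 0.748
grasp_force: 44.9
```

Call:
jog_arm:
  increments:
    - [0.02,0.0006,0,0,0,-0.001,0.2]
    - [0.05,0.0011,0,0,0,-0.002,0.2]
    - [0.085,0.0017,0,0,0,-0.003,0.2]
    - [0.115,0.0022,0,0,0,-0.004,0.2]
    - [0.1445,0.0028,0,0,0,-0.006,0.2]

```text
clock: 4.37
position: [0.4808, -0.165, 0.1815]
ee_rot: [0.697, 0.717, 0.001, 0.001]
ft_force: [-0.0, -0.2, -0.6]
grip_width: 0.749
grasp_force: 44.9
```

Call:
jog_arm:
  increments:
    - [0.0289,0.0007,0,0,0,-0.001,0.2]
    - [0.0578,0.0015,0,0,0,-0.002,0.2]
    - [0.0867,0.0022,0,0,0,-0.003,0.2]
    - [0.1156,0.0029,0,0,0,-0.004,0.2]
    - [0.1445,0.0036,0,0,0,-0.005,0.2]

```text
clock: 4.78
position: [0.4805, -0.0207, 0.1817]
ee_rot: [0.696, 0.718, 0.001, 0.001]
ft_force: [0.6, -0.2, -2.1]
grip_width: 0.745
grasp_force: 44.9
```

Call:
jog_arm:
  increments:
    - [0.0289,0.0009,0,0,0,-0.001,0.2]
    - [0.0578,0.0018,0,0,0,-0.002,0.2]
    - [0.085,0.0027,0,0,0,-0.003,0.2]
    - [0.105,0.0035,0,0,0,-0.005,0.2]
    - [0.1156,0.0035,0,0,0,-0.005,0.2]

```text
clock: 5.2
position: [0.4802, 0.0966, 0.1814]
ee_rot: [0.693, 0.721, 0.002, 0.0]
ft_force: [-0.2, 0.4, -1.2]
grip_width: 0.747
grasp_force: 44.9
```

Call:
jog_arm:
  increments:
    - [0,0,0.02,0,0,0,0.2]
    - [0,0,0.04,0,0,0,0.2]
    - [0,0,0.06,0,0,0,0.2]
    - [0,0,0.07,0,0,0,0.2]
    - [0,0,0.07,0,0,0,0.2]

```text
clock: 5.62
position: [0.4791, 0.0928, 0.1087]
ee_rot: [0.694, 0.72, -0.001, -0.0]
ft_force: [-0.5, 0.4, -2.4]
grip_width: 0.747
grasp_force: 44.9
```

```bash
python3 - <<'E'
from h import *
from workcell import get_obs,optics
o=get_obs();p,s,R=pose(o);print(np.round(p,4),round(s,2),o["grip_width"],np.round(o["ft_force"],1),np.round(R[:,2],3))
a=optics.camera("scene");b=optics.camera("top")
for n,c in(("sc",a),("top",b)):
    X=cloud(c);H=hsv(c);x,y,z=np.moveaxis(X,-1,0)
    m=rng(H,3,13,120)&(z>.03)&(z<.16)&(y>.02)&(y<.2)&(x>.42)&(x<.54);print(n,m.sum(),np.round(np.percentile(X[m],[2,50,98],0),3).tolist() if m.sum() else 0)
A=cv2.resize(a["color"][150:310,190:370],(675,600));cv2.imwrite("pics/bay1.png",A[:,:,::-1])
E
```

```text
[0.4791 0.0928 0.1087] 2.08 0.7467557416913532 [-0.5  0.4 -2.4] [-0.002 -0.001 -1.   ]
sc 632 [[0.45, 0.061, 0.076], [0.478, 0.07, 0.117], [0.507, 0.103, 0.134]]
top 0 0
```

View pics/bay1.png

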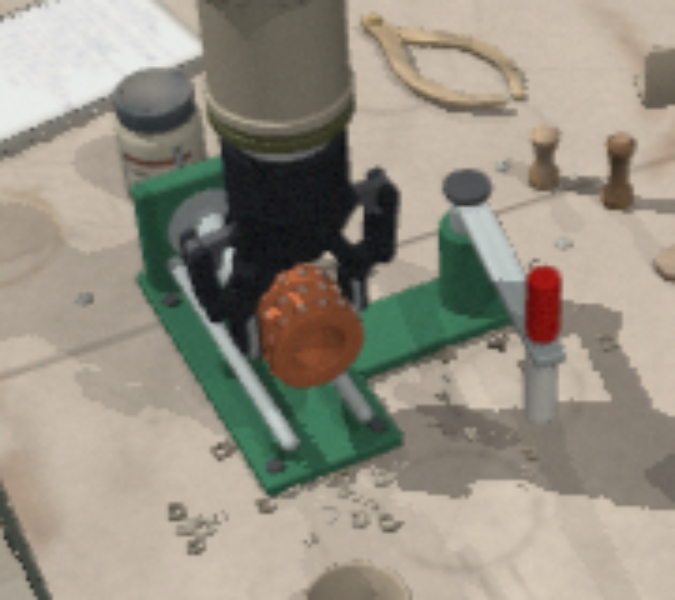

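The picture shows the dotted sleeve held level over the rails (310,325), in line with the arbor. I'll lower it.

Call:
jog_arm:
  increments:
    - [0,0,0.015,0,0,0,0.2]
    - [0,0,0.025,0,0,0,0.2]
    - [0,0,0.033,0,0,0,0.2]
    - [0,0,0.037,0,0,0,0.2]
    - [0,0,0.037,0,0,0,0.2]

```text
clock: 6.13
position: [0.4795, 0.0935, 0.0722]
ee_rot: [0.694, 0.72, -0.001, -0.0]
ft_force: [-0.1, -0.7, -1.5]
grip_width: 0.742
grasp_force: 44.9
```

Call:
jog_arm:
  increments:
    - [0,0,0.0015,0,0,0,0.2]
    - [0,0,0.003,0,0,0,0.2]
    - [0,0,0.004,0,0,0,0.2]
    - [0,0,0.004,0,0,0,0.2]

```text
clock: 6.47
position: [0.4803, 0.0937, 0.0699]
ee_rot: [0.694, 0.72, 0.001, -0.0]
ft_force: [-5.3, -1.1, 10.3]
grip_width: 0.746
grasp_force: 45.9
```

Call:
jog_arm:
  increments:
    - [0,0,-0.001,0,0,0,0.5]
    - [0,0,-0.001,0,0,0,0.78]
    - [0,0,-0.001,0,0,0,0.78]
    - [0,0,-0.006,0,0,0,0.78]
    - [0,0,-0.016,0,0,0,0.78]

```text
clock: 6.88
position: [0.4792, 0.0934, 0.0844]
ee_rot: [0.694, 0.72, -0.001, -0.0]
ft_force: [0.2, -0.3, -0.1]
grip_width: 0.893
grasp_force: 0.0
```

Call:
jog_arm:
  increments:
    - [0,0,-0.02,0,0,0,0.78]
    - [0,0,-0.05,0,0,0,0.78]
    - [0,0,-0.085,0,0,0,0.78]
    - [0,0,-0.12,0,0,0,0.78]
    - [0,0,-0.14,0,0,0,0.78]

```text
clock: 7.3
position: [0.4809, 0.0935, 0.2295]
ee_rot: [0.694, 0.72, 0.002, 0.001]
ft_force: [1.0, 0.2, 0.4]
grip_width: 0.889
grasp_force: 0.0
```

```bash
python3 - <<'E'
from h import *
from workcell import get_obs,optics
o=get_obs();p,s,R=pose(o);print(np.round(p,4),round(s,2),o["grip_width"],np.round(o["ft_force"],1))
for n in("scene","top"):
    c=optics.camera(n)
    X=cloud(c);H=hsv(c);x,y,z=np.moveaxis(X,-1,0)
    m=rng(H,3,13,120)&(z>.03)&(z<.13)&(y>.02)&(y<.2)&(x>.42)&(x<.54);print(n,m.sum(),np.round(np.percentile(X[m],[2,50,98],0),3).tolist() if m.sum() else 0)
plan(p,s,[(.605,0,.22,-8,5,0.1),(.605,0,.20,-8,1,0.1)])
E
```

```text
[0.4809 0.0935 0.2295] 2.07 0.889471632586996 [1.  0.2 0.4]
scene 665 [[0.448, 0.061, 0.036], [0.475, 0.074, 0.076], [0.506, 0.11, 0.093]]
top 0 0
[[-0.0196,0.0241,0.0019,0,0,0.035,0.1],[-0.0392,0.0483,0.0038,0,0,0.07,0.1],[-0.0587,0.0724,0.0057,0,0,0.105,0.1],[-0.0783,0.0965,0.0076,0,0,0.141,0.1],[-0.0979,0.1207,0.0095,0,0,0.176,0.1]]
[[-0.0,-0.0,0.02,0,0,-0.0,0.1]]
end [0.605 0.    0.2  ] -8.01
```

Call:
jog_arm:
  increments:
    - [-0.0196,0.0241,0.0019,0,0,0.035,0.1]
    - [-0.0392,0.0483,0.0038,0,0,0.07,0.1]
    - [-0.0587,0.0724,0.0057,0,0,0.105,0.1]
    - [-0.0783,0.0965,0.0076,0,0,0.141,0.1]
    - [-0.0979,0.1207,0.0095,0,0,0.176,0.1]

```text
clock: 7.82
position: [0.6049, -0.0006, 0.2149]
ee_rot: [0.755, 0.656, -0.0, -0.0]
ft_force: [-0.1, 0.7, -0.0]
grip_width: 0.551
grasp_force: 0.0
```

Call:
jog_arm:
  increments:
    - [0,0,0.01,0,0,0,0.1]
    - [0,0,0.01,0,0,0,0.1]

```text
clock: 7.98
position: [0.6036, -0.0013, 0.2029]
ee_rot: [0.755, 0.655, -0.002, -0.0]
ft_force: [-0.6, 0.9, -0.5]
grip_width: 0.551
grasp_force: 0.0
```

```bash
python3 - <<'E'
from h import *
from workcell import get_obs,optics
o=get_obs();p,s,R=pose(o);print(np.round(p,4),round(s,2),o["grip_width"],np.round(o["ft_force"],1))
c=optics.camera("scene");A=cv2.resize(c["color"][150:310,230:410],(675,600));cv2.imwrite("pics/knob1.png",A[:,:,::-1])
E
```

```text
[ 0.6036 -0.0013  0.2029] -8.11 0.5507375361987331 [-0.6  0.9 -0.5]
```

View pics/knob1.png

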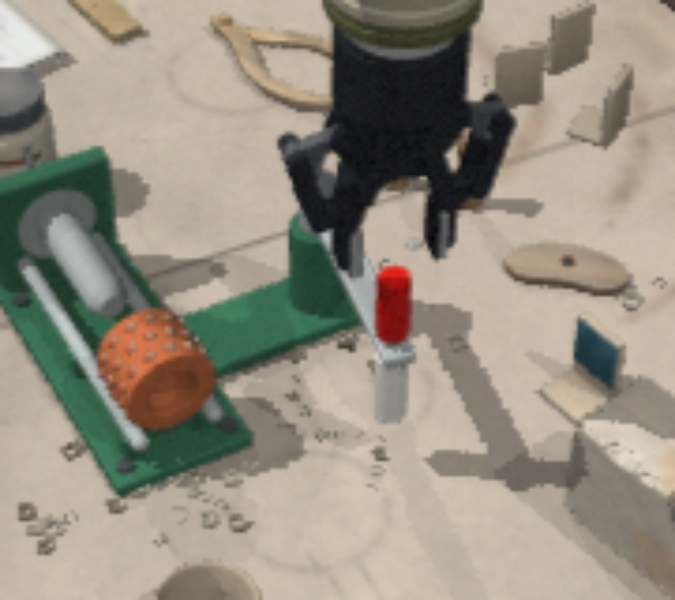

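The dotted sleeve rests square on the rails (155,370), and the fingers straddle the knob (393,300). I'll descend around it and plan the arc.

Call:
jog_arm:
  increments:
    - [0.001,0.001,0.012,0,0,0,0.1]
    - [0.001,0.001,0.026,0,0,0,0.1]
    - [0.001,0.001,0.04,0,0,0,0.1]
    - [0.001,0.001,0.052,0,0,0,0.1]
    - [0.001,0.001,0.052,0,0,0,-0.25]
  grip_force: 20

```text
clock: 8.45
position: [0.6035, 0.0022, 0.1507]
ee_rot: [0.754, 0.657, -0.001, -0.001]
ft_force: [-0.4, -1.1, -0.3]
grip_width: 0.423
grasp_force: 0.0
```

Call:
jog_arm:
  increments:
    - [0,0,0,0,0,0,-0.25]
    - [0,0,0,0,0,0,-0.25]
    - [0,0,0,0,0,0,-0.25]

```text
clock: 8.7
position: [0.6057, 0.0013, 0.1542]
ee_rot: [0.754, 0.656, 0.001, 0.0]
ft_force: [0.2, 0.5, -0.1]
grip_width: 0.378
grasp_force: 0.0
```

```bash
cat >> h.py <<'E'
PIV=np.array([.6269,.1495])
def arc(th0,th1,n,r=.150,z=.150,g=-.25):
    """lever angles deg; tool y tangent, along the arm angle+90"""
    return [(PIV[0]+r*np.cos(a),PIV[1]+r*np.sin(a),z,t0,1,g) for t in np.linspace(th0,th1,n+1)[1:] for a,t0 in [(np.radians(262.1-t),-8-t)]]
E
python3 - <<'E'
from h import *
from workcell import get_obs
o=get_obs();p,s,R=pose(o);print(np.round(p,4),round(s,2),o["grip_width"],np.round(o["ft_force"],1))
plan(p,s,arc(0,72,25))
E
```

```text
[0.6057 0.0013 0.1542] -7.95 0.37762315924972006 [ 0.2  0.5 -0.1]
[[-0.0001,-0.0069,0.0042,0,0,0.051,-0.25],[0.0005,-0.0144,0.0042,0,0,0.101,-0.25],[0.0014,-0.0219,0.0042,0,0,0.152,-0.25],[0.0028,-0.0293,0.0042,0,0,0.202,-0.25],[0.0044,-0.0366,0.0042,0,0,0.252,-0.25]]
[[0.0002,-0.0076,-0.0,0,0,0.05,-0.25],[0.0008,-0.0151,-0.0,0,0,0.101,-0.25],[0.0017,-0.0226,-0.0,0,0,0.151,-0.25],[0.003,-0.03,-0.0,0,0,0.201,-0.25],[0.0047,-0.0374,-0.0,0,0,0.251,-0.25]]
[[0.0002,-0.0075,-0.0,0,0,0.051,-0.25],[0.0007,-0.015,-0.0,0,0,0.101,-0.25],[0.0017,-0.0225,-0.0,0,0,0.151,-0.25],[0.003,-0.0299,-0.0,0,0,0.202,-0.25],[0.0047,-0.0373,-0.0,0,0,0.252,-0.25]]
[[0.0001,-0.0075,-0.0,0,0,0.05,-0.25],[0.0007,-0.015,-0.0,0,0,0.1,-0.25],[0.0016,-0.0225,-0.0,0,0,0.151,-0.25],[0.0029,-0.0299,-0.0,0,0,0.201,-0.25],[0.0046,-0.0373,-0.0,0,0,0.251,-0.25]]
[[0.0002,-0.0075,-0.0,0,0,0.05,-0.25],[0.0007,-0.015,-0.0,0,0,0.101,-0.25],[0.0017,-0.0225,-0.0,0,0,0.151,-0.25],[0.003,-0.0299,-0.0,0,0,0.201,-0.25],[0.0047,-0.0373,-0.0,0,0,0.251,-0.25]]
end [0.4793 0.1232 0.15  ] -79.97
```

Call:
jog_arm:
  increments:
    - [-0.0001,-0.007,0.001,0,0,0.05,-0.25]
    - [0.0005,-0.0145,0.001,0,0,0.1,-0.25]
    - [0.0014,-0.022,0.001,0,0,0.151,-0.25]
    - [0.0028,-0.0295,0.001,0,0,0.201,-0.25]
    - [0.0044,-0.037,0.001,0,0,0.251,-0.25]

```text
clock: 9.12
position: [0.5696, 0.0103, 0.1532]
ee_rot: [0.832, 0.555, 0.001, 0.001]
ft_force: [1.5, -0.5, -1.0]
grip_width: 0.375
grasp_force: 1.1
```

Call:
jog_arm:
  increments:
    - [0.0002,-0.0075,0,0,0,0.05,-0.25]
    - [0.0007,-0.015,0,0,0,0.101,-0.25]
    - [0.0017,-0.0225,0,0,0,0.151,-0.25]
    - [0.003,-0.03,0,0,0,0.201,-0.25]
    - [0.0047,-0.0373,0,0,0,0.251,-0.25]

```text
clock: 9.53
position: [0.5368, 0.0286, 0.1531]
ee_rot: [0.895, 0.447, 0.001, 0.0]
ft_force: [1.2, -1.4, 0.5]
grip_width: 0.375
grasp_force: 1.3
```

```bash
python3 - <<'E'
from h import *
from workcell import get_obs,optics
o=get_obs();p,s,R=pose(o);d=p[:2]-PIV
print(np.round(p,4),round(s,2),o["grip_width"],np.round(o["ft_force"],1),"r",np.hypot(*d),"lever",262.1-np.degrees(np.arctan2(d[1],d[0]))%360,np.round(o["joint_pos"],2))
for n in("scene","top"):
    c=optics.camera(n);X=cloud(c);H=hsv(c);x,y,z=np.moveaxis(X,-1,0)
    m=rng(H,3,13,120)&(z>.03)&(z<.1)&(y>.02)&(y<.25)&(x>.42)&(x<.54);print(n,m.sum(),np.round(np.percentile(X[m],[2,50,98],0),3).tolist() if m.sum() else 0)
    m=((H[...,0]<4)|(H[...,0]>175))&(H[...,1]>190)&(z>.1);print("knob",m.sum(),np.round(np.median(X[m],0),3))
E
```

```text
[0.5368 0.0286 0.1531] -36.92 0.37511537978881 [ 1.2 -1.4  0.5] r 0.1507984387200823 lever 28.78626105960484 [-0.71  0.25  0.65  1.85 -0.17  1.09 -0.63]
scene 662 [[0.448, 0.062, 0.036], [0.475, 0.074, 0.076], [0.506, 0.11, 0.093]]
knob 140 [0.538 0.018 0.15 ]
top 61 [[0.452, 0.101, 0.073], [0.474, 0.109, 0.089], [0.493, 0.115, 0.097]]
knob 0 [nan nan nan]
  return _methods._mean(a, axis=axis, dtype=dtype,
  ret = um.true_divide(
```

The lever is following, with 28.8° measured as planned. Continuing the sweep.

Call:
jog_arm:
  increments:
    - [0.0002,-0.0075,0,0,0,0.051,-0.25]
    - [0.0007,-0.015,0,0,0,0.101,-0.25]
    - [0.0017,-0.0225,0,0,0,0.151,-0.25]
    - [0.003,-0.03,0,0,0,0.202,-0.25]
    - [0.0047,-0.0373,0,0,0,0.252,-0.25]

```text
clock: 10.05
position: [0.5101, 0.0545, 0.153]
ee_rot: [0.943, 0.332, 0.001, 0.0]
ft_force: [-0.1, -3.5, 2.2]
grip_width: 0.374
grasp_force: 1.4
```

Call:
jog_arm:
  increments:
    - [0.0002,-0.0075,0,0,0,0.05,-0.25]
    - [0.0007,-0.015,0,0,0,0.1,-0.25]
    - [0.0016,-0.0225,0,0,0,0.151,-0.25]
    - [0.003,-0.03,0,0,0,0.201,-0.25]
    - [0.0046,-0.0373,0,0,0,0.251,-0.25]

```text
clock: 10.47
position: [0.4903, 0.0862, 0.153]
ee_rot: [0.978, 0.211, 0.001, 0.0]
ft_force: [1.3, -5.1, 2.7]
grip_width: 0.377
grasp_force: 2.0
```

```bash
cat > st.py <<'E'
from h import *
from workcell import get_obs,optics
import warnings;warnings.simplefilter("ignore")
o=get_obs();p,s,R=pose(o);d=p[:2]-PIV
print(round(float(o["clock"]),2),np.round(p,4),round(s,2),o["grip_width"],np.round(o["ft_force"],1),"r",np.hypot(*d),"lever",262.1-np.degrees(np.arctan2(d[1],d[0]))%360,np.round(o["joint_pos"],2))
for n in("scene","top"):
    c=optics.camera(n);X=cloud(c);H=hsv(c);x,y,z=np.moveaxis(X,-1,0)
    L=(z>.03)&(z<.11)&(y>.02)&(y<.27)&(x>.42)&(x<.54)
    for l,m in (("dot",rng(H,3,13,120)&L),("rib",rng(H,105,125,150)&L)):
        print(n,l,m.sum(),np.round(np.percentile(X[m],[2,50,98],0),3).tolist() if m.sum() else 0)
    m=((H[...,0]<4)|(H[...,0]>175))&(H[...,1]>190)&(z>.1);print("knob",m.sum(),np.round(np.median(X[m],0),3))
E
python3 st.py
```

```text
10.47 [0.4903 0.0862 0.153 ] -65.65 0.37685631593194924 [ 1.3 -5.1  2.7] r 0.15052489947695447 lever 57.25083682737966 [-0.89  0.15  0.68  1.95 -0.11  1.07 -1.31]
scene dot 468 [[0.447, 0.088, 0.039], [0.466, 0.108, 0.08], [0.492, 0.14, 0.095]]
scene rib 0 0
knob 83 [0.486 0.076 0.148]
top dot 0 0
top rib 0 0
knob 0 [nan nan nan]
```

Call:
jog_arm:
  increments:
    - [0.0002,-0.0075,0,0,0,0.05,-0.25]
    - [0.0007,-0.015,0,0,0,0.101,-0.25]
    - [0.0017,-0.0225,0,0,0,0.151,-0.25]
    - [0.003,-0.03,0,0,0,0.201,-0.25]
    - [0.0047,-0.0373,0,0,0,0.251,-0.25]

```text
clock: 10.98
position: [0.4792, 0.122, 0.1527]
ee_rot: [0.996, 0.088, 0.001, 0.0]
ft_force: [0.9, -4.6, 3.2]
grip_width: 0.38
grasp_force: 2.5
```

Call:
jog_arm:
  increments:
    - [0.0001,-0.005,0,0,0,0.033,-0.25]
    - [0.0004,-0.01,0,0,0,0.067,-0.25]
    - [0.0008,-0.015,0,0,0,0.1,-0.25]
    - [0.0014,-0.02,0,0,0,0.134,-0.25]
    - [0.0014,-0.02,0,0,0,0.134,-0.25]

```text
clock: 11.4
position: [0.4769, 0.1428, 0.1526]
ee_rot: [1.0, 0.022, 0.0, 0.0]
ft_force: [-0.2, -4.3, 1.9]
grip_width: 0.375
grasp_force: 1.6
```

```bash
python3 st.py
```

```text
11.4 [0.4769 0.1428 0.1526] -87.53 0.37458648868823174 [-0.2 -4.3  1.9] r 0.15019686834381138 lever 79.55887257090677 [-1.    0.15  0.68  1.95 -0.11  1.07 -1.81]
scene dot 356 [[0.443, 0.145, 0.039], [0.458, 0.157, 0.076], [0.503, 0.196, 0.093]]
scene rib 0 0
knob 42 [0.468 0.136 0.151]
top dot 0 0
top rib 0 0
knob 0 [nan nan nan]
```

Call:
jog_arm:
  increments:
    - [0.0,-0.002,0,0,0,0.013,-0.25]
    - [0,-0.004,0,0,0,0.013,-0.25]
    - [0,-0.006,0,0,0,0.013,-0.25]
    - [0,-0.006,0,0,0,0.013,-0.25]

```text
clock: 11.83
position: [0.4764, 0.1478, 0.1524]
ee_rot: [1.0, 0.015, 0.0, 0.0]
ft_force: [0.3, -6.5, 4.7]
grip_width: 0.376
grasp_force: 3.2
```

Call:
jog_arm:
  increments:
    - [0.0,-0.002,0,0,0,0,-0.25]
    - [0,-0.004,0,0,0,0,-0.25]
    - [0,-0.004,0,0,0,0,-0.25]

```text
clock: 12.08
position: [0.4764, 0.149, 0.1524]
ee_rot: [1.0, 0.013, -0.0, 0.002]
ft_force: [-1.9, -17.1, 9.6]
grip_width: 0.376
grasp_force: 8.3
```

```bash
python3 st.py
```

```text
12.08 [0.4764 0.149  0.1524] -88.46 0.3758140417481964 [ -1.9 -17.1   9.6] r 0.15054534093266225 lever 81.92609948369699 [-1.01  0.16  0.67  1.95 -0.11  1.08 -1.84]
scene dot 342 [[0.443, 0.151, 0.04], [0.458, 0.163, 0.076], [0.502, 0.202, 0.094]]
scene rib 0 0
knob 33 [0.467 0.142 0.146]
top dot 0 0
top rib 0 0
knob 0 [nan nan nan]
```

The force jump to 17 N at 82° is the stop. Now I'll let the lever come back with the fingers around it.

```bash
python3 - <<'E'
from h import *
from workcell import get_obs
o=get_obs();p,s,R=pose(o)
plan(p,s,arc(82,0,20,z=p[2]))
E
```

```text
[[0.0006,0.0105,0.0,0,0,-0.045,-0.25],[0.0015,0.0212,0.0,0,0,-0.116,-0.25],[0.0032,0.0318,0.0,0,0,-0.188,-0.25],[0.0056,0.0423,0.0,0,0,-0.259,-0.25],[0.0087,0.0526,0.0,0,0,-0.331,-0.25]]
[[0.0004,0.0107,0.0,0,0,-0.072,-0.25],[0.0016,0.0214,0.0,0,0,-0.143,-0.25],[0.0035,0.0319,0.0,0,0,-0.215,-0.25],[0.0062,0.0423,0.0,0,0,-0.286,-0.25],[0.0096,0.0525,0.0,0,0,-0.358,-0.25]]
[[0.0004,0.0107,0.0,0,0,-0.071,-0.25],[0.0016,0.0214,0.0,0,0,-0.143,-0.25],[0.0035,0.0319,0.0,0,0,-0.214,-0.25],[0.0062,0.0423,0.0,0,0,-0.286,-0.25],[0.0096,0.0525,0.0,0,0,-0.358,-0.25]]
[[0.0004,0.0107,0.0,0,0,-0.071,-0.25],[0.0016,0.0214,0.0,0,0,-0.143,-0.25],[0.0035,0.0319,0.0,0,0,-0.214,-0.25],[0.0062,0.0423,0.0,0,0,-0.286,-0.25],[0.0096,0.0525,0.0,0,0,-0.357,-0.25]]
end [0.6063 0.001  0.1524] -8.02
```

Call:
jog_arm:
  increments:
    - [0.0006,0.0105,0,0,0,-0.045,-0.25]
    - [0.0015,0.0225,0,0,0,-0.116,-0.25]
    - [0.0032,0.034,0,0,0,-0.188,-0.25]
    - [0.0056,0.0445,0,0,0,-0.259,-0.25]
    - [0.0087,0.055,0,0,0,-0.331,-0.25]

```text
clock: 12.6
position: [0.4861, 0.0974, 0.1521]
ee_rot: [0.983, 0.181, -0.0, -0.0]
ft_force: [-0.1, -2.2, 0.4]
grip_width: 0.378
grasp_force: 0.9
```

Call:
jog_arm:
  increments:
    - [0.0004,0.0107,0,0,0,-0.072,-0.25]
    - [0.0016,0.0214,0,0,0,-0.143,-0.25]
    - [0.0035,0.0319,0,0,0,-0.215,-0.25]
    - [0.0062,0.0423,0,0,0,-0.286,-0.25]
    - [0.0096,0.0525,0,0,0,-0.358,-0.25]

```text
clock: 13.02
position: [0.5138, 0.0517, 0.1521]
ee_rot: [0.935, 0.353, 0.0, -0.0]
ft_force: [0.6, -2.0, 0.4]
grip_width: 0.372
grasp_force: 0.8
```

Call:
jog_arm:
  increments:
    - [0.0004,0.0107,0,0,0,-0.071,-0.25]
    - [0.0016,0.0214,0,0,0,-0.143,-0.25]
    - [0.0035,0.0319,0,0,0,-0.214,-0.25]
    - [0.0062,0.0423,0,0,0,-0.286,-0.25]
    - [0.0096,0.0525,0,0,0,-0.358,-0.25]

```text
clock: 13.43
position: [0.556, 0.0187, 0.1521]
ee_rot: [0.858, 0.514, 0.0, -0.0]
ft_force: [0.7, 0.1, 0.6]
grip_width: 0.38
grasp_force: 0.6
```

Call:
jog_arm:
  increments:
    - [0.0004,0.0107,0,0,0,-0.071,-0.25]
    - [0.0016,0.0214,0,0,0,-0.143,-0.25]
    - [0.0035,0.0319,0,0,0,-0.214,-0.25]
    - [0.0062,0.0423,0,0,0,-0.286,-0.25]
    - [0.0096,0.0525,0,0,0,-0.357,-0.25]

```text
clock: 13.85
position: [0.6068, 0.0027, 0.1519]
ee_rot: [0.753, 0.659, 0.0, -0.0]
ft_force: [-0.4, -0.3, 0.0]
grip_width: 0.374
grasp_force: 0.0
```

```bash
python3 st.py
```

```text
13.85 [0.6068 0.0027 0.1519] -7.62 0.3737388631942916 [-0.4 -0.3  0. ] r 0.14816134110985715 lever -0.08959342123660008 [-0.53  0.41  0.57  1.67 -0.24  1.14 -0.03]
scene dot 564 [[0.444, 0.15, 0.036], [0.468, 0.159, 0.079], [0.501, 0.199, 0.094]]
scene rib 0 0
knob 149 [ 0.602 -0.007  0.151]
top dot 349 [[0.447, 0.154, 0.048], [0.47, 0.175, 0.087], [0.5, 0.202, 0.097]]
top rib 0 0
knob 0 [nan nan nan]
```

The dotted sleeve is on the arbor, centred near y = 0.177, and the lever is back at rest. Next, the ribbed sleeve.

```bash
python3 - <<'E'
from h import *
from workcell import get_obs
o=get_obs();p,s,R=pose(o)
plan(p,s,[(p[0],p[1],p[2],s,1,.1),(p[0],p[1],p[2]+.006,s,1,.1),(p[0],p[1],.24,s,3,.1),(.39,-.316,.19,1.2,12,.75),(.39,-.316,.15,1.2,2,.75),(.39,-.316,.15,1.2,1,.75)])
E
```

```text
[[0.0,0.0,0.0,0,0,-0.0,0.1],[0.0,0.0,-0.006,0,0,-0.0,0.1],[0.0,0.0,-0.0334,0,0,-0.0,0.1],[0.0,0.0,-0.0608,0,0,-0.0,0.1],[0.0,0.0,-0.0882,0,0,-0.0,0.1]]
[[-0.0288,-0.0143,0.0042,0,0,-0.013,0.75],[-0.0575,-0.0287,0.0084,0,0,-0.026,0.75],[-0.0863,-0.043,0.0125,0,0,-0.039,0.75],[-0.115,-0.0574,0.0167,0,0,-0.052,0.75],[-0.1438,-0.0717,0.0209,0,0,-0.065,0.75]]
[[-0.0277,-0.0162,0.0041,0,0,-0.013,0.75],[-0.0555,-0.0324,0.0083,0,0,-0.026,0.75],[-0.0832,-0.0485,0.0125,0,0,-0.039,0.75],[-0.111,-0.0647,0.0166,0,0,-0.052,0.75],[-0.1387,-0.0809,0.0208,0,0,-0.065,0.75]]
[[-0.0267,-0.018,0.0042,0,0,-0.013,0.75],[-0.0533,-0.0359,0.0083,0,0,-0.026,0.75],[-0.0533,-0.0359,0.0283,0,0,-0.026,0.75],[-0.0533,-0.0359,0.0483,0,0,-0.026,0.75],[-0.0533,-0.0359,0.0483,0,0,-0.026,0.75]]
end [ 0.39  -0.316  0.15 ] 1.18
```

Call:
jog_arm:
  increments:
    - [0,0,0,0,0,0,0.1]
    - [0,0,-0.006,0,0,0,0.1]
    - [0,0,-0.033,0,0,0,0.1]
    - [0,0,-0.061,0,0,0,0.1]
    - [0,0,-0.088,0,0,0,0.1]

```text
clock: 14.37
position: [0.6054, 0.003, 0.2417]
ee_rot: [0.755, 0.656, -0.0, -0.0]
ft_force: [0.8, 1.0, 0.5]
grip_width: 0.549
grasp_force: 0.0
```

Call:
jog_arm:
  increments:
    - [-0.0288,-0.0143,0.0042,0,0,-0.013,0.75]
    - [-0.0575,-0.0287,0.0084,0,0,-0.026,0.75]
    - [-0.0863,-0.043,0.0125,0,0,-0.039,0.75]
    - [-0.115,-0.0574,0.0167,0,0,-0.052,0.75]
    - [-0.1438,-0.0717,0.0209,0,0,-0.065,0.75]

```text
clock: 14.78
position: [0.514, -0.1304, 0.2195]
ee_rot: [0.732, 0.681, 0.001, -0.0]
ft_force: [1.0, -0.2, 0.4]
grip_width: 0.875
grasp_force: 0.0
```

Call:
jog_arm:
  increments:
    - [-0.0277,-0.0162,0.0041,0,0,-0.013,0.75]
    - [-0.0555,-0.0324,0.0083,0,0,-0.026,0.75]
    - [-0.0832,-0.0485,0.0125,0,0,-0.039,0.75]
    - [-0.111,-0.0647,0.0166,0,0,-0.052,0.75]
    - [-0.1387,-0.0809,0.0208,0,0,-0.065,0.75]

```text
clock: 15.2
position: [0.4233, -0.2628, 0.1987]
ee_rot: [0.71, 0.704, 0.001, -0.0]
ft_force: [1.2, -0.4, -0.0]
grip_width: 0.876
grasp_force: 0.0
```

Call:
jog_arm:
  increments:
    - [-0.0267,-0.018,0.0042,0,0,-0.013,0.75]
    - [-0.0533,-0.0359,0.0083,0,0,-0.026,0.75]
    - [-0.0533,-0.0359,0.0283,0,0,-0.026,0.75]
    - [-0.0533,-0.0359,0.0483,0,0,-0.026,0.75]
    - [-0.0533,-0.0359,0.0483,0,0,-0.026,0.75]

```text
clock: 15.62
position: [0.3864, -0.314, 0.1476]
ee_rot: [0.701, 0.713, -0.0, -0.002]
ft_force: [-1.4, 0.6, -0.9]
grip_width: 0.875
grasp_force: 0.0
```

```bash
python3 - <<'E'
from h import *
from workcell import get_obs,optics
o=get_obs();p,s,R=pose(o);print(np.round(p,4),round(s,2),o["grip_width"],np.round(R[:,2],3))
for n in("scene","top"):
    c=optics.camera(n);X=cloud(c);H=hsv(c);x,y,z=np.moveaxis(X,-1,0)
    m=rng(H,105,125,150)&(y<-.25)&(z>.03)&(z<.1);print(n,m.sum(),np.round(np.percentile(X[m],[2,50,98],0),3).tolist())
    m=((H[...,0]<4)|(H[...,0]>175))&(H[...,1]>190)&(z>.1)&(y>-.1);print("knob",m.sum(),np.round(np.median(X[m],0),3))
E
```

```text
[ 0.3864 -0.314   0.1476] 0.94 0.8749598289768558 [-0.003  0.003 -1.   ]
scene 1038 [[0.358, -0.345, 0.031], [0.383, -0.328, 0.071], [0.416, -0.297, 0.08]]
knob 0 [nan nan nan]
top 213 [[0.364, -0.317, 0.033], [0.394, -0.301, 0.073], [0.419, -0.292, 0.083]]
knob 31 [0.604 0.002 0.166]
  return _methods._mean(a, axis=axis, dtype=dtype,
  ret = um.true_divide(
```

Call:
jog_arm:
  increments:
    - [-0.003,0.003,0.02,0,0,0,0.75]
    - [-0.003,0.003,0.045,0,0,0,0.75]
    - [-0.003,0.003,0.065,0,0,0,0.75]
    - [-0.003,0.003,0.08,0,0,0,0.75]
    - [-0.003,0.003,0.092,0,0,0,0.75]

```text
clock: 16.13
position: [0.3921, -0.3177, 0.0583]
ee_rot: [0.7, 0.714, 0.0, 0.0]
ft_force: [0.6, 0.3, -0.1]
grip_width: 0.87
grasp_force: 0.0
```

Call:
jog_arm:
  increments:
    - [0,0,0,0,0,0,0.75]
    - [0,0,0,0,0,0,0.2]
    - [0,0,0,0,0,0,0.2]
    - [0,0,0,0,0,0,0.2]
    - [0,0,0,0,0,0,0.2]
  grip_force: 40

```text
clock: 16.55
position: [0.3884, -0.3182, 0.059]
ee_rot: [0.701, 0.713, -0.001, -0.002]
ft_force: [-15.3, 3.1, 9.2]
grip_width: 0.748
grasp_force: 41.5
```

```bash
python3 - <<'E'
from h import *
from workcell import get_obs
o=get_obs();p,s,R=pose(o);print(p,s,o["grasp_force"])
plan(p,s,[(p[0],p[1],.08,s,2,.2),(p[0],p[1],.18,s,3,.2),(.479,.092,.18,2.1,14,.2),(.479,.092,.18,2.1,1,.2)])
E
```

```text
[ 0.38842616 -0.3182057   0.05900159] 0.9358175156637444 41.52613431215286
[[0.0,0.0,-0.0105,0,0,-0.0,0.2],[0.0,0.0,-0.021,0,0,-0.0,0.2],[0.0,0.0,-0.0543,0,0,-0.0,0.2],[0.0,0.0,-0.0877,0,0,-0.0,0.2],[0.0,0.0,-0.121,0,0,-0.0,0.2]]
[[0.0292,0.0069,0.0,0,0,-0.001,0.2],[0.0584,0.0139,0.0,0,0,-0.003,0.2],[0.0876,0.0208,0.0,0,0,-0.004,0.2],[0.1168,0.0278,0.0,0,0,-0.006,0.2],[0.146,0.0347,0.0,0,0,-0.007,0.2]]
[[0.0291,0.0072,0.0,0,0,-0.002,0.2],[0.0582,0.0143,0.0,0,0,-0.003,0.2],[0.0874,0.0215,0.0,0,0,-0.005,0.2],[0.1165,0.0286,0.0,0,0,-0.006,0.2],[0.1457,0.0358,0.0,0,0,-0.008,0.2]]
[[0.029,0.0074,0.0,0,0,-0.001,0.2],[0.0581,0.0148,0.0,0,0,-0.002,0.2],[0.0872,0.0221,0.0,0,0,-0.004,0.2],[0.1163,0.0295,0.0,0,0,-0.005,0.2],[0.1163,0.0295,0.0,0,0,-0.005,0.2]]
end [0.479 0.092 0.18 ] 2.08
```

Call:
jog_arm:
  increments:
    - [0,0,-0.01,0,0,0,0.2]
    - [0,0,-0.021,0,0,0,0.2]
    - [0,0,-0.054,0,0,0,0.2]
    - [0,0,-0.088,0,0,0,0.2]
    - [0,0,-0.121,0,0,0,0.2]

```text
clock: 16.97
position: [0.3913, -0.3186, 0.1822]
ee_rot: [0.701, 0.713, 0.0, 0.001]
ft_force: [0.7, -0.1, -3.1]
grip_width: 0.742
grasp_force: 45.9
```

Call:
jog_arm:
  increments:
    - [0.02,0.006,0,0,0,-0.001,0.2]
    - [0.05,0.013,0,0,0,-0.003,0.2]
    - [0.085,0.0208,0,0,0,-0.004,0.2]
    - [0.1168,0.0278,0,0,0,-0.006,0.2]
    - [0.146,0.0347,0,0,0,-0.007,0.2]

```text
clock: 17.38
position: [0.4241, -0.1699, 0.1811]
ee_rot: [0.698, 0.716, 0.001, 0.001]
ft_force: [0.8, -0.6, -2.4]
grip_width: 0.744
grasp_force: 45.9
```

Call:
jog_arm:
  increments:
    - [0.0291,0.0072,0,0,0,-0.002,0.2]
    - [0.0582,0.0143,0,0,0,-0.003,0.2]
    - [0.0874,0.0215,0,0,0,-0.005,0.2]
    - [0.1165,0.0286,0,0,0,-0.006,0.2]
    - [0.1457,0.0358,0,0,0,-0.008,0.2]

```text
clock: 17.8
position: [0.4563, -0.0237, 0.1812]
ee_rot: [0.695, 0.719, 0.001, 0.001]
ft_force: [0.6, 0.2, -2.7]
grip_width: 0.743
grasp_force: 45.9
```

Call:
jog_arm:
  increments:
    - [0.029,0.0074,0,0,0,-0.001,0.2]
    - [0.058,0.0148,0,0,0,-0.002,0.2]
    - [0.085,0.0221,0,0,0,-0.004,0.2]
    - [0.105,0.028,0,0,0,-0.005,0.2]
    - [0.1163,0.0295,0,0,0,-0.005,0.2]

```text
clock: 18.22
position: [0.4821, 0.0951, 0.181]
ee_rot: [0.693, 0.721, 0.001, 0.001]
ft_force: [0.4, -0.4, -2.4]
grip_width: 0.742
grasp_force: 45.9
```

Call:
jog_arm:
  increments:
    - [0,0,0.015,0,0,0,0.2]
    - [0,0,0.03,0,0,0,0.2]
    - [0,0,0.045,0,0,0,0.2]
    - [0,0,0.06,0,0,0,0.2]
    - [0,0,0.06,0,0,0,0.2]

```text
clock: 18.63
position: [0.48, 0.0912, 0.1179]
ee_rot: [0.694, 0.72, -0.001, -0.0]
ft_force: [-0.5, -0.1, -2.2]
grip_width: 0.741
grasp_force: 45.9
```

```bash
sed -i 's/(z>.03)&(z<.11)/(z>.03)\&(z<.15)/' st.py; python3 st.py
```

```text
18.63 [0.48   0.0912 0.1179] 2.13 0.7411226188451367 [-0.5 -0.1 -2.2] r 0.1580434087687741 lever 60.43802053931955 [-0.67  0.17  0.42  1.99 -0.08  1.   -0.17]
scene dot 54 [[0.437, 0.1, 0.04], [0.45, 0.156, 0.064], [0.471, 0.197, 0.124]]
scene rib 679 [[0.451, 0.062, 0.081], [0.481, 0.072, 0.124], [0.508, 0.107, 0.139]]
knob 140 [ 0.602 -0.008  0.15 ]
top dot 178 [[0.447, 0.174, 0.07], [0.467, 0.188, 0.088], [0.497, 0.202, 0.098]]
top rib 0 0
knob 27 [0.604 0.002 0.166]
```

Call:
jog_arm:
  increments:
    - [0,-0.001,0.015,0,0,0,0.2]
    - [0,-0.001,0.03,0,0,0,0.2]
    - [0,-0.001,0.038,0,0,0,0.2]
    - [0,-0.001,0.041,0,0,0,0.2]
    - [0,-0.001,0.0425,0,0,0,0.2]

```text
clock: 19.15
position: [0.4805, 0.0921, 0.0772]
ee_rot: [0.694, 0.72, 0.0, 0.0]
ft_force: [0.0, -0.4, -2.4]
grip_width: 0.741
grasp_force: 45.9
```

Call:
jog_arm:
  increments:
    - [0,0,0.001,0,0,0,0.2]
    - [0,0,0.002,0,0,0,0.2]
    - [0,0,0.002,0,0,0,0.2]

```text
clock: 19.4
position: [0.4805, 0.0922, 0.0752]
ee_rot: [0.694, 0.72, 0.0, 0.0]
ft_force: [-0.4, -0.5, -2.4]
grip_width: 0.741
grasp_force: 45.9
```

Call:
jog_arm:
  increments:
    - [0,0,0.001,0,0,0,0.2]
    - [0,0,0.002,0,0,0,0.2]
    - [0,0,0.003,0,0,0,0.2]
    - [0,0,0.003,0,0,0,0.2]

```text
clock: 19.73
position: [0.4807, 0.0923, 0.0741]
ee_rot: [0.694, 0.72, 0.001, -0.0]
ft_force: [-13.9, -2.4, 31.0]
grip_width: 0.744
grasp_force: 48.8
```

Call:
jog_arm:
  increments:
    - [0,0,-0.0015,0,0,0,0.2]
    - [0,0,-0.0015,0,0,0,0.5]
    - [0,0,-0.0015,0,0,0,0.78]
    - [0,0,-0.0015,0,0,0,0.78]
    - [0,0,-0.01,0,0,0,0.78]

```text
clock: 20.15
position: [0.4793, 0.0919, 0.0807]
ee_rot: [0.694, 0.72, -0.001, -0.0]
ft_force: [-1.3, -0.4, 0.5]
grip_width: 0.891
grasp_force: 0.0
```

Call:
jog_arm:
  increments:
    - [0,0,-0.01,0,0,0,0.78]
    - [0,0,-0.04,0,0,0,0.78]
    - [0,0,-0.075,0,0,0,0.78]
    - [0,0,-0.11,0,0,0,0.78]
    - [0,0,-0.14,0,0,0,0.78]

```text
clock: 20.57
position: [0.4804, 0.0918, 0.2251]
ee_rot: [0.694, 0.72, 0.001, 0.0]
ft_force: [0.9, 0.0, 0.0]
grip_width: 0.89
grasp_force: 0.0
```

```bash
python3 st.py; python3 - <<'E'
from h import *
from workcell import get_obs
o=get_obs();p,s,R=pose(o)
plan(p,s,[(.605,0,.215,-8,5,0.1)])
E
```

```text
20.57 [0.4804 0.0918 0.2251] 2.14 0.8899956419203277 [0.9 0.  0. ] r 0.15742241811052904 lever 60.6138386331813 [-0.7   0.04  0.43  1.88 -0.02  1.23 -0.23]
scene dot 491 [[0.443, 0.15, 0.042], [0.465, 0.162, 0.082], [0.502, 0.199, 0.094]]
scene rib 711 [[0.448, 0.063, 0.036], [0.477, 0.077, 0.078], [0.508, 0.111, 0.094]]
knob 140 [ 0.602 -0.007  0.149]
top dot 119 [[0.447, 0.181, 0.07], [0.465, 0.191, 0.088], [0.492, 0.202, 0.097]]
top rib 0 0
knob 27 [0.604 0.002 0.166]
[[-0.0194,0.0238,0.0025,0,0,0.035,0.1],[-0.0388,0.0475,0.005,0,0,0.071,0.1],[-0.0582,0.0713,0.0076,0,0,0.106,0.1],[-0.0777,0.0951,0.0101,0,0,0.142,0.1],[-0.0971,0.1188,0.0126,0,0,0.177,0.1]]
end [ 0.605 -0.     0.215] -7.99
```

The ribbed sleeve rests on the rails the same way as the first. Now to the knob for the second feed.

Call:
jog_arm:
  increments:
    - [-0.0194,0.0238,0.0025,0,0,0.035,0.1]
    - [-0.0388,0.0475,0.005,0,0,0.071,0.1]
    - [-0.0582,0.0713,0.0076,0,0,0.106,0.1]
    - [-0.0777,0.0951,0.0101,0,0,0.142,0.1]
    - [-0.097,0.1188,0.0126,0,0,0.177,0.1]

```text
clock: 21.08
position: [0.6036, -0.0012, 0.2093]
ee_rot: [0.755, 0.656, 0.0, 0.0]
ft_force: [-0.0, 0.6, 0.7]
grip_width: 0.549
grasp_force: 0.0
```

Call:
jog_arm:
  increments:
    - [0,0,0.01,0,0,0,0.1]
    - [0,0,0.025,0,0,0,0.1]
    - [0,0,0.045,0,0,0,0.1]
    - [0,0,0.063,0,0,0,0.1]
    - [0,0,0.063,0,0,0,0.1]
  grip_force: 20

```text
clock: 21.5
position: [0.6004, -0.0001, 0.1427]
ee_rot: [0.754, 0.656, -0.002, -0.002]
ft_force: [-0.4, 0.0, -0.7]
grip_width: 0.55
grasp_force: 0.0
```

Call:
jog_arm:
  increments:
    - [0,0,0,0,0,0,-0.25]
    - [0,0,0,0,0,0,-0.25]
    - [0,0,0,0,0,0,-0.25]

```text
clock: 21.75
position: [0.6033, -0.0003, 0.1476]
ee_rot: [0.755, 0.656, 0.001, 0.001]
ft_force: [1.1, 0.2, 0.6]
grip_width: 0.373
grasp_force: 0.0
```

```bash
python3 - <<'E'
from h import *
from workcell import get_obs
o=get_obs();p,s,R=pose(o);print(p,s,o["ft_force"],o["grip_width"])
plan(p,s,arc(0,72,25,z=p[2]))
E
```

```text
[ 6.03259196e-01 -2.78958896e-04  1.47623017e-01] -7.964103445537638 [1.07286249 0.16579509 0.55780502] 0.37312084038781523
[[0.0018,-0.0047,0.0,0,0,0.051,-0.25],[0.0024,-0.0122,0.0,0,0,0.101,-0.25],[0.0033,-0.0197,0.0,0,0,0.151,-0.25],[0.0046,-0.0271,0.0,0,0,0.202,-0.25],[0.0063,-0.0345,0.0,0,0,0.252,-0.25]]
[[0.0002,-0.0075,0.0,0,0,0.05,-0.25],[0.0007,-0.015,0.0,0,0,0.1,-0.25],[0.0016,-0.0225,0.0,0,0,0.151,-0.25],[0.003,-0.0299,0.0,0,0,0.201,-0.25],[0.0046,-0.0373,0.0,0,0,0.251,-0.25]]
[[0.0002,-0.0075,0.0,0,0,0.051,-0.25],[0.0008,-0.0151,0.0,0,0,0.101,-0.25],[0.0017,-0.0225,0.0,0,0,0.151,-0.25],[0.003,-0.03,0.0,0,0,0.201,-0.25],[0.0047,-0.0373,0.0,0,0,0.252,-0.25]]
[[0.0002,-0.0075,0.0,0,0,0.05,-0.25],[0.0007,-0.0151,0.0,0,0,0.1,-0.25],[0.0016,-0.0225,0.0,0,0,0.15,-0.25],[0.0029,-0.03,0.0,0,0,0.201,-0.25],[0.0046,-0.0373,0.0,0,0,0.251,-0.25]]
[[0.0002,-0.0076,0.0,0,0,0.05,-0.25],[0.0007,-0.0151,0.0,0,0,0.1,-0.25],[0.0017,-0.0226,0.0,0,0,0.151,-0.25],[0.003,-0.03,0.0,0,0,0.201,-0.25],[0.0047,-0.0373,0.0,0,0,0.251,-0.25]]
end [0.4793 0.1232 0.1476] -79.98
```

Raising z by 3 mm, then the same sweep as before.

Call:
jog_arm:
  increments:
    - [0.0018,-0.0047,-0.003,0,0,0.051,-0.25]
    - [0.0024,-0.0122,-0.003,0,0,0.101,-0.25]
    - [0.0033,-0.0197,-0.003,0,0,0.151,-0.25]
    - [0.0046,-0.0271,-0.003,0,0,0.202,-0.25]
    - [0.0063,-0.0345,-0.003,0,0,0.252,-0.25]

```text
clock: 22.17
position: [0.5701, 0.0104, 0.1508]
ee_rot: [0.832, 0.555, 0.001, 0.001]
ft_force: [2.0, -1.7, 1.0]
grip_width: 0.37
grasp_force: 1.1
```

Call:
jog_arm:
  increments:
    - [0.0002,-0.0075,0,0,0,0.05,-0.25]
    - [0.0007,-0.015,0,0,0,0.1,-0.25]
    - [0.0016,-0.0225,0,0,0,0.151,-0.25]
    - [0.003,-0.03,0,0,0,0.201,-0.25]
    - [0.0046,-0.0373,0,0,0,0.251,-0.25]

```text
clock: 22.58
position: [0.5373, 0.0286, 0.1507]
ee_rot: [0.895, 0.446, 0.001, 0.001]
ft_force: [2.3, -2.6, 1.3]
grip_width: 0.374
grasp_force: 1.3
```

Call:
jog_arm:
  increments:
    - [0.0002,-0.0075,0,0,0,0.051,-0.25]
    - [0.0008,-0.015,0,0,0,0.101,-0.25]
    - [0.0017,-0.0225,0,0,0,0.151,-0.25]
    - [0.003,-0.03,0,0,0,0.201,-0.25]
    - [0.0047,-0.0373,0,0,0,0.252,-0.25]

```text
clock: 23.0
position: [0.5101, 0.0547, 0.1506]
ee_rot: [0.944, 0.33, 0.001, 0.0]
ft_force: [-0.5, -2.7, 3.3]
grip_width: 0.378
grasp_force: 1.4
```

Call:
jog_arm:
  increments:
    - [0.0002,-0.0075,0,0,0,0.05,-0.25]
    - [0.0007,-0.015,0,0,0,0.1,-0.25]
    - [0.0016,-0.0225,0,0,0,0.15,-0.25]
    - [0.003,-0.03,0,0,0,0.201,-0.25]
    - [0.0046,-0.0373,0,0,0,0.251,-0.25]

```text
clock: 23.42
position: [0.4905, 0.0863, 0.1505]
ee_rot: [0.978, 0.209, 0.001, 0.0]
ft_force: [0.7, -4.1, 1.9]
grip_width: 0.374
grasp_force: 2.5
```

```bash
python3 st.py
```

```text
23.42 [0.4905 0.0863 0.1505] -65.83 0.3744466228837631 [ 0.7 -4.1  1.9] r 0.1503353313811781 lever 57.23258394814556 [-0.85  0.15  0.64  1.95 -0.1   1.07 -1.32]
scene dot 354 [[0.443, 0.15, 0.057], [0.461, 0.172, 0.086], [0.492, 0.2, 0.095]]
scene rib 478 [[0.447, 0.087, 0.039], [0.466, 0.108, 0.08], [0.493, 0.137, 0.095]]
knob 87 [0.486 0.076 0.149]
top dot 198 [[0.447, 0.171, 0.07], [0.468, 0.187, 0.087], [0.497, 0.202, 0.097]]
top rib 0 0
knob 0 [nan nan nan]
```

Call:
jog_arm:
  increments:
    - [0.0002,-0.0075,0,0,0,0.05,-0.25]
    - [0.0007,-0.015,0,0,0,0.101,-0.25]
    - [0.0017,-0.0225,0,0,0,0.151,-0.25]
    - [0.003,-0.03,0,0,0,0.201,-0.25]
    - [0.0047,-0.0373,0,0,0,0.251,-0.25]

```text
clock: 23.93
position: [0.4797, 0.1215, 0.1502]
ee_rot: [0.996, 0.086, 0.001, 0.0]
ft_force: [0.6, -8.5, 4.9]
grip_width: 0.372
grasp_force: 4.0
```

Call:
jog_arm:
  increments:
    - [0.0001,-0.005,0,0,0,0.033,-0.25]
    - [0.0004,-0.01,0,0,0,0.067,-0.25]
    - [0.0008,-0.015,0,0,0,0.1,-0.25]
    - [0.0014,-0.02,0,0,0,0.134,-0.25]
    - [0.0014,-0.02,0,0,0,0.134,-0.25]

```text
clock: 24.35
position: [0.4772, 0.1424, 0.1501]
ee_rot: [1.0, 0.02, 0.0, 0.0]
ft_force: [-0.5, -5.2, 4.5]
grip_width: 0.378
grasp_force: 2.4
```

Call:
jog_arm:
  increments:
    - [0.0,-0.002,0,0,0,0.013,-0.25]
    - [0,-0.004,0,0,0,0.013,-0.25]
    - [0,-0.006,0,0,0,0.013,-0.25]
    - [0,-0.006,0,0,0,0.013,-0.25]

```text
clock: 24.68
position: [0.4768, 0.1475, 0.15]
ee_rot: [1.0, 0.014, 0.0, 0.0]
ft_force: [-1.4, -6.1, 5.6]
grip_width: 0.377
grasp_force: 3.3
```

```bash
python3 st.py
```

```text
24.68 [0.4768 0.1475 0.15  ] -88.38 0.3772862940031672 [-1.4 -6.1  5.6] r 0.15010848146296352 lever 81.35260875860504 [-0.97  0.16  0.63  1.95 -0.1   1.07 -1.84]
scene dot 245 [[0.441, 0.204, 0.058], [0.457, 0.228, 0.087], [0.484, 0.252, 0.094]]
scene rib 346 [[0.444, 0.151, 0.037], [0.458, 0.163, 0.075], [0.504, 0.2, 0.093]]
knob 33 [0.467 0.14  0.151]
top dot 0 0
top rib 0 0
knob 0 [nan nan nan]
```

Call:
jog_arm:
  increments:
    - [0.0,-0.002,0,0,0,0,-0.25]
    - [0,-0.004,0,0,0,0,-0.25]
    - [0,-0.0055,0,0,0,0,-0.25]
    - [0,-0.0055,0,0,0,0,-0.25]

```text
clock: 25.12
position: [0.4768, 0.1484, 0.1498]
ee_rot: [1.0, 0.012, -0.001, 0.003]
ft_force: [-3.9, -24.1, 13.5]
grip_width: 0.374
grasp_force: 11.8
```

```bash
python3 st.py
```

```text
25.12 [0.4768 0.1484 0.1498] -88.6 0.3744138910106662 [ -3.9 -24.1  13.5] r 0.15009900142565516 lever 81.68439614382757 [-0.97  0.16  0.63  1.94 -0.1   1.07 -1.85]
scene dot 245 [[0.441, 0.204, 0.058], [0.457, 0.227, 0.087], [0.484, 0.251, 0.095]]
scene rib 341 [[0.444, 0.151, 0.038], [0.458, 0.164, 0.074], [0.503, 0.199, 0.093]]
knob 33 [0.467 0.141 0.15 ]
top dot 0 0
top rib 0 0
knob 0 [nan nan nan]
```

At the stop. Now the return.

Call:
jog_arm:
  increments:
    - [0.0006,0.012,0,0,0,-0.045,-0.25]
    - [0.0015,0.024,0,0,0,-0.116,-0.25]
    - [0.0032,0.0355,0,0,0,-0.188,-0.25]
    - [0.0056,0.046,0,0,0,-0.259,-0.25]
    - [0.0087,0.0565,0,0,0,-0.331,-0.25]

```text
clock: 25.63
position: [0.4867, 0.0972, 0.1497]
ee_rot: [0.984, 0.181, 0.0, -0.0]
ft_force: [0.9, -1.8, -0.3]
grip_width: 0.377
grasp_force: 0.9
```

Call:
jog_arm:
  increments:
    - [0.0004,0.0107,0,0,0,-0.072,-0.25]
    - [0.0016,0.0214,0,0,0,-0.143,-0.25]
    - [0.0035,0.0319,0,0,0,-0.215,-0.25]
    - [0.0062,0.0423,0,0,0,-0.286,-0.25]
    - [0.0096,0.0525,0,0,0,-0.358,-0.25]

```text
clock: 26.05
position: [0.5144, 0.0514, 0.1497]
ee_rot: [0.936, 0.353, 0.001, -0.0]
ft_force: [0.4, -1.4, -1.0]
grip_width: 0.373
grasp_force: 0.8
```

Call:
jog_arm:
  increments:
    - [0.0004,0.0107,0,0,0,-0.071,-0.25]
    - [0.0016,0.0214,0,0,0,-0.143,-0.25]
    - [0.0035,0.0319,0,0,0,-0.214,-0.25]
    - [0.0062,0.0423,0,0,0,-0.286,-0.25]
    - [0.0096,0.0525,0,0,0,-0.358,-0.25]

```text
clock: 26.47
position: [0.5565, 0.0185, 0.1498]
ee_rot: [0.858, 0.514, 0.001, 0.0]
ft_force: [0.6, 0.6, -1.1]
grip_width: 0.38
grasp_force: 0.5
```

Call:
jog_arm:
  increments:
    - [0.0004,0.0107,0,0,0,-0.071,-0.25]
    - [0.0016,0.0214,0,0,0,-0.143,-0.25]
    - [0.0035,0.0319,0,0,0,-0.214,-0.25]
    - [0.0062,0.0423,0,0,0,-0.286,-0.25]
    - [0.0096,0.0525,0,0,0,-0.357,-0.25]

```text
clock: 26.88
position: [0.6073, 0.0023, 0.1498]
ee_rot: [0.753, 0.658, 0.001, 0.0]
ft_force: [-0.1, -0.0, 0.2]
grip_width: 0.373
grasp_force: 0.0
```

Call:
jog_arm:
  increments:
    - [0,0,0,0,0,0,0.1]
    - [0,0,0,0,0,0,0.1]
    - [0,0,-0.03,0,0,0,0.1]
    - [0,0,-0.06,0,0,0,0.1]
    - [0,0,-0.09,0,0,0,0.1]

```text
clock: 27.3
position: [0.6053, 0.0028, 0.2402]
ee_rot: [0.755, 0.656, -0.0, -0.0]
ft_force: [0.7, 0.2, -0.8]
grip_width: 0.549
grasp_force: 0.0
```

Call:
jog_arm:
  increments:
    - [-0.03,0,-0.01,0,0,0,0.1]
    - [-0.06,0,-0.01,0,0,0,0.1]
    - [-0.09,0,-0.01,0,0,0,0.1]
    - [-0.12,0,-0.01,0,0,0,0.1]
    - [-0.12,0,-0.01,0,0,0,0.1]

```text
clock: 27.72
position: [0.5874, -0.1233, 0.25]
ee_rot: [0.758, 0.653, -0.0, 0.001]
ft_force: [0.5, -0.5, 0.2]
grip_width: 0.549
grasp_force: 0.0
```

```bash
python3 st.py; python3 - <<'E'
from h import *
from workcell import optics
a=optics.camera("scene");b=optics.camera("top")
A=cv2.resize(a["color"][160:440,200:440],(400,467));B=cv2.resize(b["color"][180:330,190:350],(400,375))
im=np.zeros((467,800,3),np.uint8);im[:,:400]=A;im[:375,400:]=B
cv2.imwrite("pics/fin.png",im[:,:,::-1])
X=cloud(b);H=hsv(b);x,y,z=np.moveaxis(X,-1,0)
for l,g in(("dot",rng(H,3,13,120)),("rib",rng(H,105,125,150))):
    m=g&(z>.085)&(y>.1)&(y<.3);print(l,np.round(np.percentile(X[m][:,1],[1,99]),4))
E
```

```text
27.72 [ 0.5874 -0.1233  0.25  ] -8.52 0.5485276300243231 [ 0.5 -0.5  0.2] r 0.27564937199920264 lever 0.3372670452122861 [-0.37  0.31  0.62  1.57 -0.18  1.32  0.13]
scene dot 282 [[0.441, 0.204, 0.058], [0.46, 0.227, 0.087], [0.496, 0.251, 0.094]]
scene rib 586 [[0.444, 0.151, 0.036], [0.469, 0.161, 0.08], [0.502, 0.198, 0.094]]
knob 56 [ 0.601 -0.008  0.133]
top dot 311 [[0.444, 0.207, 0.068], [0.466, 0.229, 0.088], [0.498, 0.252, 0.097]]
top rib 410 [[0.448, 0.155, 0.045], [0.475, 0.176, 0.087], [0.506, 0.199, 0.098]]
knob 30 [0.604 0.002 0.166]
dot [0.2065 0.252 ]
rib [0.1546 0.1993]
```

View pics/fin.png

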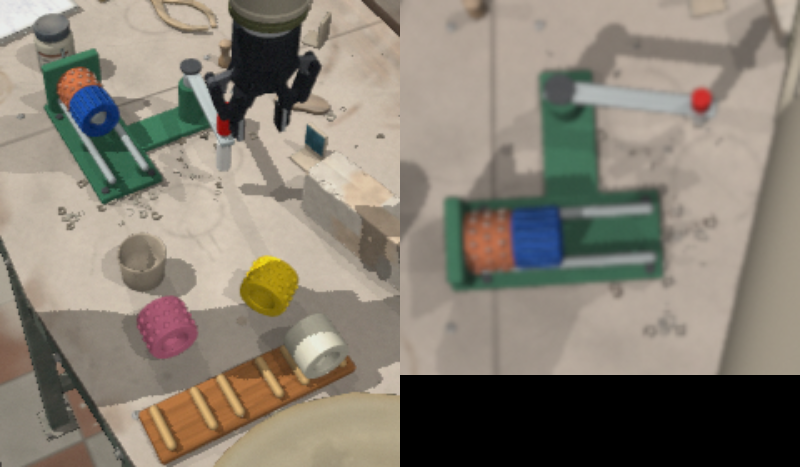

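The picture shows the dotted sleeve (485,240) against the wall with the ribbed one (537,237) tight behind it. The lever is back at rest, the white sleeve is still in the rack, and the cup and the jar have not moved.

```bash
python3 -c "
from workcell import workorder
print(workorder.hand_in())"
```

```text
the job is handed in; nothing more can be done
None
```

The job is handed in (no verdict was returned): at 27.7 s the dotted sleeve was home against the shoulder with the ribbed one tight behind it, the lever was back at rest, the white sleeve was in the rack, and the cup, jar and tile were untouched.

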